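# Refit the window of a blow-off box and latch it

## Task

Refit the viewing window of the blow-off box: lift it out of its stand by the catch head on its top edge, lower it down the two guide channels on the open side of the box until it sits fully home (do not let it drop), and let go. Then flip the latch's wire loop over the catch head so that its bar hangs outside it, and press the latch lever down past centre until it lies flat and holds the window tight. Leave the other things on the bench where they are.

Things in the scene. Friction and masses are not known exactly. Their poses are not given: they have to be found in the camera images.
- catch_head (a point): centre of the head of the T-shaped steel catch on the middle of the window's top edge. Head: 14 mm thick (x), 32 wide (y), 17 tall; grasp it across x. Below it a stem 8 mm thick, 32 wide, 16 tall stands on the window's top edge, 24.5 mm below this point. x = window's normal, y along its width, z up. Both faces are alike, so either may face outwards
- window: loose window, about 0.3 kg: aluminium frame, dark pane, 8 mm thick (x), 190 wide (y), 128 tall without the catch; origin at the centre of its lower edge, 152.5 mm below catch_head. It starts upright in the stand, its lower 43 mm held between posts 55 mm tall: lift it straight up 60 mm to free it
- stand: fixed grey plastic stand, foot 90 x 210 mm and 12 mm thick, with the posts; origin under its centre, axes as the window standing in it
- blowbox: fixed grey sheet-metal box, 240 mm wide (y), x from -125 to +75 mm, roof 130 mm above the bench; open on its +x side, where the window goes; latch in the middle of the roof; origin on the bench. A pipe stub 24 mm tall stands on the roof at x -85, y +85 mm
- guide_mouth (a point): midway between the flared tops of the box's two vertical guide channels, 142 mm above the bench; x points out of the box, y along the window, z up. Slots 12 mm wide (x), 194 mm from bottom to bottom (y), flared to about 24 mm (x) over the top 17 mm. The window enters centred here, its width along y; it is home when catch_head is 22.5 mm above this point
- lever_pivot (a point): middle of the latch lever's hinge axis (along the box's y), 16 mm above the roof and 80 mm behind guide_mouth (box's -x side). Axes x, y, z as the box's
- latch_lever (a joint): lever angle, rad: 0 = closed, level along the roof, pointing to the box's -x (away from the window); 1.57 = upright; more = leaning to the window; stop at 2.05. Starts at 1.66 to 1.95, stays where it is left by light friction (pushing the loop over may carry it to the stop: harmless). With the loop hooked it stiffens below about 0.8 (up to 4 N at the grip), passes dead centre at about 0.2, then pulls itself shut
- lever_end (a point): end of the lever's black grip, 65 mm from lever_pivot; the lever is a bar up to 20 mm wide and 11 mm thick
- loop_bar (a point): middle of the cross bar of the latch's wire loop: a U of 5 mm wire, 57 mm wide, bar 99 mm from its hinge, which the lever carries 18 mm from lever_pivot (above it when upright). Starts tipped back from upright, 10 to 30 degrees away from the window; stays where left, falls once tipped past about 40 degrees. From the lever's starting angles it drops over the fitted catch; its spring gives 8 N/mm
- spray_can: blue and white spray can, 52 mm across, 178 mm tall; origin at the centre of its foot; not to be moved
- grease_pot: small white pot with black lid, 46 mm across, 57 mm tall, on the bench between stand and box; origin at the centre of its foot; not to be moved
- socket: steel spanner socket, 32 mm across, 34 mm tall; origin at the centre of its foot; not to be moved
- wrench: steel spanner 170 mm long lying flat; origin under its middle; not to be moved
- screwdriver: screwdriver 170 mm long lying flat; origin under its middle; not to be moved
- injector: fuel injector, steel and brass, 145 mm long, 28 mm thick, lying; origin under its middle; not to be moved

How it is judged:
On the way, in this order (a step that is already met when the one before it is completed fails the run):
1. the window sits fully home in both guide channels and has been let go (z of catch_head in the frame of guide_mouth between 0.017 and 0.0265 m and x of catch_head in the frame of guide_mouth between -0.006 and 0.006 m and y of catch_head in the frame of guide_mouth between -0.008 and 0.008 m and angle between the z axis of catch_head and the z axis of guide_mouth, either way round below 0.06 rad and contact force between the fingers and window below 0.3 N), for 0.2 s.
2. the loop's bar is over the catch head: on its outer side and below its top part, window still home (z of catch_head in the frame of guide_mouth between 0.017 and 0.0265 m and x of catch_head in the frame of guide_mouth between -0.006 and 0.006 m and y of catch_head in the frame of guide_mouth between -0.008 and 0.008 m and angle between the z axis of catch_head and the z axis of guide_mouth, either way round below 0.06 rad and x of loop_bar in the frame of guide_mouth above 0.002 m and z of loop_bar in the frame of catch_head below -0.006 m), for 0.2 s.
At the end, for the whole second after the job is handed in: Window home in the guides (within 4 mm of full depth, upright), loop bar hooked on the outer side of the catch under its head and drawn tight against it, lever flat (within 0.09 rad of its closed stop, past dead centre), all at rest (all of step 2 and x of loop_bar in the frame of guide_mouth below 0.012 m and value of joint latch_lever below 0.09 rad and linear speed of window below 0.02 m/s); the robot touches nothing.
It fails at once if the window is dropped: it moves faster than 0.4 m/s while the fingers do not hold it (linear speed of window above 0.4 m/s and contact force between the fingers and window below 0.1 N).
It fails at once if a bystander (can, pot, socket, spanner, screwdriver or injector) is moved more than 30 mm (distance of any of spray_can, grease_pot, socket, wrench, screwdriver, injector from where it was at the start of the episode above 0.03 m).
It also fails if it takes over 64 s, if anything falls off the work surface, if the arm or the gripper's body presses on something with over 40 N, if the wrist force passes 120 N, or if a joint passes its speed limit or range.

## Robot

A 6-joint arm with a two-finger parallel gripper is mounted at the origin on the work surface. World frame = base frame: x ahead of the robot, y to its left, z up, the work surface at z = 0. Lengths are in m, angles in rad, forces in N, time in s.
With the tool pointing down it reaches from about 0.35 to 0.85 m from the base axis. Payload 8.1 kg.
Tool frame: the origin (TCP) lies midway between the tips of the shut fingers; the grasp point (between the pads) lies 19 mm behind it (robot.tcp_to_grasp is the distance from the TCP to the grasp point, in m); z points along the fingers, y is the direction in which the jaws open and shut (so a half turn about z gives the same grasp; the last joint's range is limited). The gripper opens to 93 mm and grips with 3 to 60 N. Pads are 15 mm wide; open, the fingers measure 128 mm over their backs; the gripper's body (75 mm by 188 mm) begins 65 mm behind the grasp point.
Start: joints at [-1.397, 0.13, 1.488, -0, 1.523, -0.085], TCP at [0.154, -0.58, 0.219] pointing down, gripper open.
Joint ranges: [-2.96, 2.96], [-0.89, 2.26], [0.02, 2.5], [-1.34, 4.48], [0, 2.73], [-2.66, 2.66]. Speed limits (rad/s): [2.39, 2.39, 2.79, 3.14, 3.14, 3.14].

## Interface

Orientations are given as a rotation vector (axis times angle).
In Python, from plant import robot gives the robot as it stands.
- The arm moves only by the tool send_rows, never from a script. Its argument "series" is a list of rows, each an object of numbers: "wx", "wy", "wz": the turn, a rotation vector about the world's x, y, z in rad; "dx", "dy", "dz": the shift along the world's x, y, z in cm; "fingers": the closure in counts, from 0 (fully open) to 255 (shut). In form: [{"wx": .., "wy": .., "wz": .., "dx": .., "dy": .., "dz": .., "fingers": ..}, ...]. A call has 1 to 20 rows; each row shifts and turns the pose as measured when the row begins; what a row does not reach is not made up. A row lasts 1/12 s, in which the tool goes at most 41.7 mm and 7.16 degrees, less where a joint would pass 70% of its speed; a pose out of reach is approached as far as the arm can. A call is refused whole if a number of a shift passes 4.17 or a number of a turn 0.125, either way. A call with a gripper value outside its range is refused whole. The fingers move at their own pace and stop on an object; "newtons" is the grip in N (left out, the last holds). Time passes only in rows, so rows that do not move let the fingers close. It gives the time, the measured TCP pose, the force and the opening at its end, in the units of the state.
- robot.read_state(): the state, without advancing time (a new reading comes with each control period).
- robot.read_camera(name): name is "scene" or "top" or "wrist"; returns the picture (384x512x3 uint8, red, green, blue); there is no depth.
- robot.camera_info(name): a dict with "intrinsics" (3x3 intrinsics, pixels), "k1" (the pictures are not rectified: a ray, as slopes to the right and down, at radius r is drawn at 1 + k1 r^2 times it, then the intrinsics apply), "extrinsics" (4x4, takes a point from world to camera coordinates); the wrist camera has in their place "tool_from_camera" (4x4, takes a point from camera to tool coordinates, whose origin is the TCP and whose axes are the flange's). Camera axes: x right, y up, looking along -z (the intrinsics and any distortion apply to the point x, -y, -z); pixel columns grow to the right and rows downward; lengths in m; the calibration is good to about 2 mm. A picture is of the moment at which its call begins: read the wrist's pose just before it. camera_info takes no time and is no camera call.
- robot.close_job(): hands the job in, once; it reports no verdict.
The state is a dict: "t": time; "q": joint angles; "dq": joint speeds; "joint_torque": joint torques, N m; "tool_pos": TCP position; "orientation": TCP orientation; "force": force on the tool from outside, world axes, zero at the start; "wrist_torque": the same for the moment, N m; "opening": finger opening in m.
Only numpy, scipy, OpenCV 4.12 (cv2) and the standard library are available. Lean on these libraries where they do the work, as an engineer would, in place of code of your own. Each camera call takes 0.05 s, during which the arm holds its last target.

## Working session

There is one attempt and no reset: what is moved stays moved. The work goes in short steps, Python scripts to look and compute and a tool call to move; the robot and the scene stay as the last step left them, time stands still between calls to the robot, and variables do not carry over. Pictures are saved under pics/ and viewed, and the job is handed in when it is done.

Besides the shell and the picture viewer there is one more tool, called after ">>>" by a JSON object that holds its "fn" and its "kwargs", one argument or row to a line. send_rows: Moves the arm, as the interface text tells. Its arguments: {"type":"object","properties":{"series":{"type":"array","items":{"type":"object","properties":{"wx":{"type":"number"},"wy":{"type":"number"},"wz":{"type":"number"},"dx":{"type":"number"},"dy":{"type":"number"},"dz":{"type":"number"},"fingers":{"type":"number"}}}},"newtons":{"type":"number"}},"required":["series"]}

```bash
ls; mkdir -p pics; python3 - <<'E'
from plant import robot
import cv2
s=robot.read_state(); print(s)
for n in ("scene","top","wrist"):
    im=robot.read_camera(n); cv2.imwrite(f"pics/{n}0.png",im[:,:,::-1])
    i=robot.camera_info(n); print(n,{k:(v.tolist() if hasattr(v,'tolist') else v) for k,v in i.items()})
E
```

```text
pics
{'t': 0.0, 'q': array([-1.39739493e+00,  1.31157909e-01,  1.48930171e+00, -1.42461028e-05,
        1.52301607e+00, -8.54141763e-02]), 'dq': array([ 6.18097198e-04,  4.16007433e-04, -1.68440976e-03,  1.20165670e-03,
       -7.56863512e-05,  8.71157626e-04]), 'joint_torque': array([ 2.44466719e-03, -5.59837925e+01, -4.91754055e+01,  7.69798388e-02,
        3.55513638e-02, -1.79358540e-04]), 'tool_pos': array([ 0.1534676 , -0.57943167,  0.2175771 ]), 'orientation': array([-3.11345919e+00, -4.05171205e-01,  1.52323291e-04]), 'force': array([-0.34167187, -0.11736745,  1.31314298]), 'wrist_torque': array([ 0.00607783, -0.01048016, -0.01460284]), 'opening': 0.09288700379390874}
scene {'intrinsics': [[427.4324483602171, 0.0, 262.7460289283767], [0.0, 427.4324483602171, 194.40847474414247], [0.0, 0.0, 1.0]], 'k1': 0.0039018466523974694, 'extrinsics': [[-0.354219786221072, 0.9351189250487518, -0.00899661409451463, 0.224748943300326], [-0.5679823896768417, -0.2074871673340993, 0.7964578334153394, 0.23561077271164715], [0.7429161110559407, 0.2872310418588823, 0.6046271417379298, -1.45602000
[... 263 characters left out ...]
91653758, -0.05739118078251336], [0.9747040746899764, 0.07864427672479432, 0.20920574686463791, -0.611458238409256], [-0.20855186304824877, -0.016530234373953217, 0.9778716029063563, -1.123711901537519], [0.0, 0.0, 0.0, 1.0]]}
wrist {'intrinsics': [[289.5540886562797, 0.0, 259.1803117174541], [0.0, 289.5540886562797, 192.80862335679672], [0.0, 0.0, 1.0]], 'k1': -0.027440153828574704, 'tool_from_camera': [[-0.00038511822779121774, 0.9590324515904523, 0.28329597328651673, 0.07827771859971971], [0.9999994848956202, 0.00010329992356033158, 0.0010097215543012094, -7.078752736233707e-05], [0.0009390912852598088, 0.28329621622169615, -0.959031997371321, -0.16616333033530142], [0.0, 0.0, 0.0, 1.0]]}
```

View pics/scene0.png

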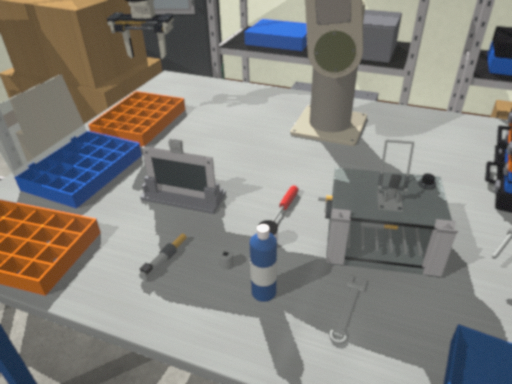

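View pics/top0.png

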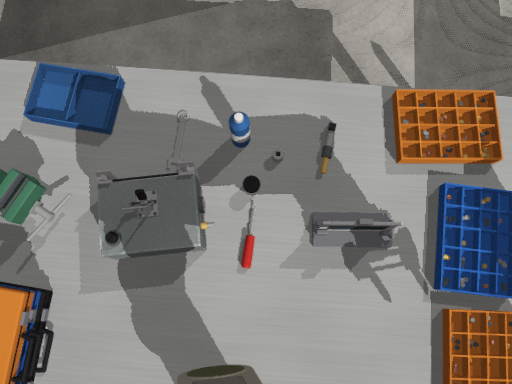

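View pics/wrist0.png

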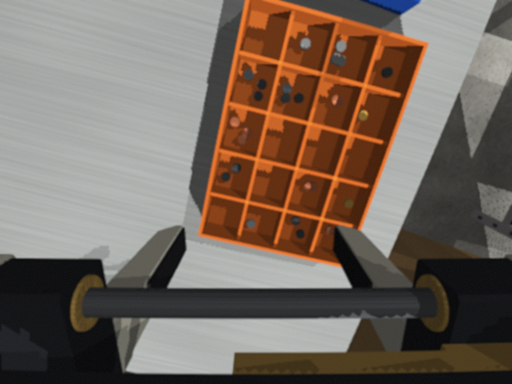

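The top view shows the stand with the window at about (352,228) and the box at about (152,215), its channels near (102,178) and (186,170). The latch is near (145,200). I'll enlarge both areas.

```bash
cat > h.py <<'E'
import numpy as np, cv2
from scipy.spatial.transform import Rotation as R
from plant import robot
def ray(name,uv,pose=None):
    i=robot.camera_info(name); K=np.array(i['intrinsics']); k=i['k1']
    d=np.array([(uv[0]-K[0,2])/K[0,0],(uv[1]-K[1,2])/K[1,1]])
    u=d.copy()
    for _ in range(30): u=d/(1+k*(u@u))
    c=np.array([u[0],-u[1],-1.])
    if name=='wrist':
        T=np.array(i['tool_from_camera']); p,rv=pose; Rt=R.from_rotvec(rv).as_matrix()
        return Rt@T[:3,3]+p, Rt@T[:3,:3]@c
    E=np.array(i['extrinsics']); return -E[:3,:3].T@E[:3,3], E[:3,:3].T@c
def atz(name,uv,z,pose=None):
    o,d=ray(name,uv,pose); return o+d*(z-o[2])/d[2]
def tri(*rs):
    A=np.zeros((3,3));b=np.zeros(3)
    for o,d in rs:
        d=d/np.linalg.norm(d);P=np.eye(3)-np.outer(d,d);A+=P;b+=P@o
    x=np.linalg.solve(A,b)
    res=[np.linalg.norm((np.eye(3)-np.outer(d,d)/(d@d))@(x-o)) for o,d in rs]
    return x,res
def proj(name,p,pose=None):
    i=robot.camera_info(name); K=np.array(i['intrinsics'])
    if name=='wrist':
        T=np.array(i['tool_from_camera']); q=R.from_rotvec(pose[1]).as_matrix().T@(np.array(p)-pose[0]); c=T[:3,:3].T@(q-T[:3,3])
    else:
        E=np.array(i['extrinsics']); c=E[:3,:3]@p+E[:3,3]
    u=np.array([c[0]/-c[2],-c[1]/-c[2]]); u=u*(1+i['k1']*(u@u)); return K[:2,:2]@u+K[:2,2]
def crop(im,x0,y0,w,h,s,f):
    c=im[y0:y0+h,x0:x0+w]; cv2.imwrite(f,cv2.resize(c,None,fx=s,fy=s,interpolation=cv2.INTER_CUBIC))
def snap(name,f):
    s=robot.read_state(); im=robot.read_camera(name); cv2.imwrite(f,im[:,:,::-1]); return (s['tool_pos'],s['orientation']),im
E
python3 - <<'E'
from h import *
t=cv2.imread('pics/top0.png'); s=cv2.imread('pics/scene0.png')
a=np.hstack([cv2.resize(t[150:260,80:220],(700,550),interpolation=2)]);cv2.imwrite('pics/a.png',a)
crop(t,295,190,120,80,6,'pics/b.png')
crop(s,310,130,150,150,4,'pics/c.png'); crop(s,130,130,100,90,6,'pics/d.png')
E
```

```text
(no output)
```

View pics/a.png

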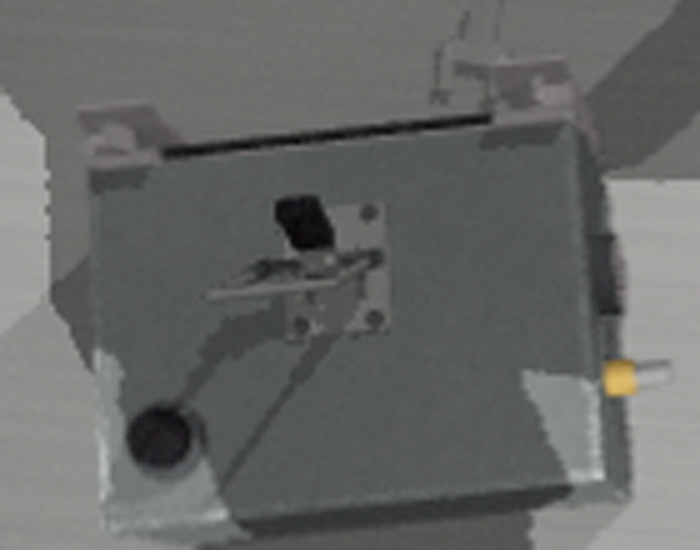

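View pics/b.png

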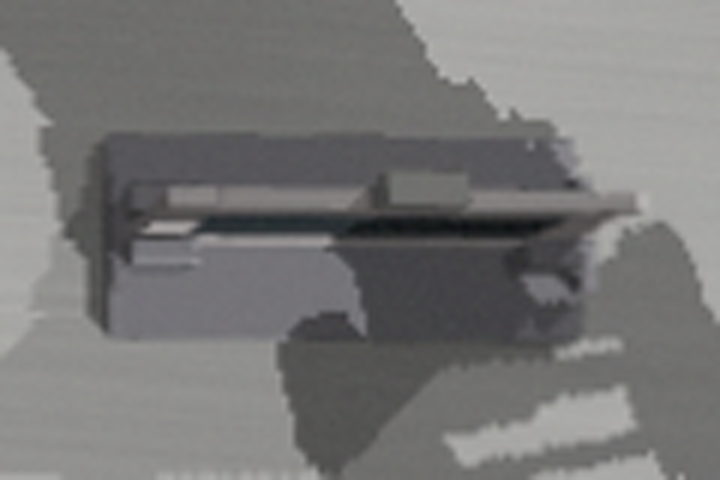

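View pics/c.png

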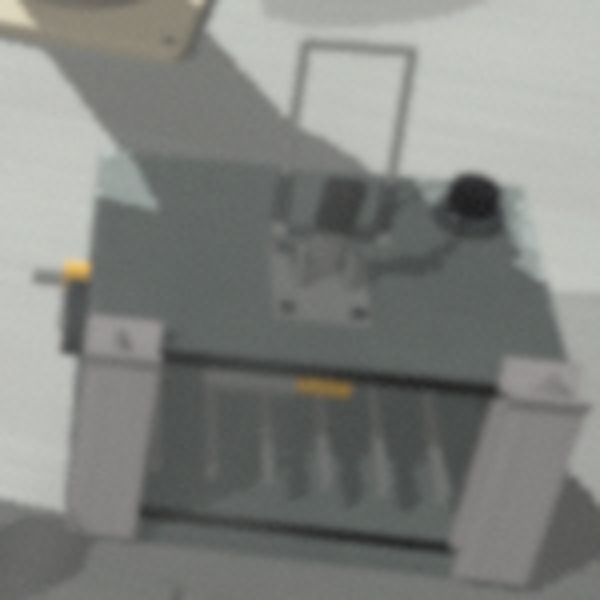

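View pics/d.png

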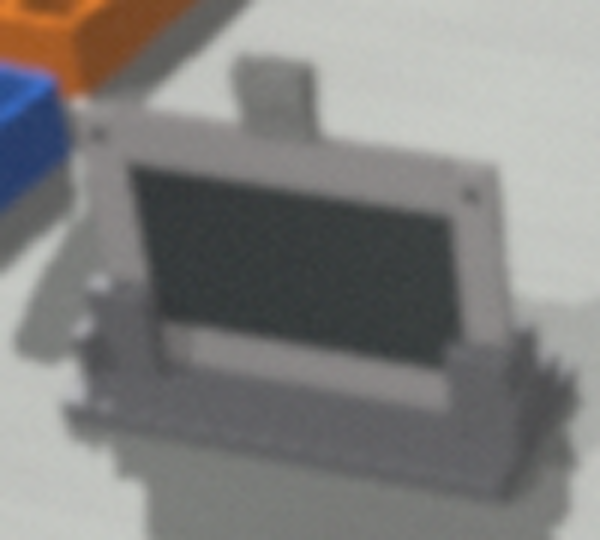

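```bash
python3 - <<'E'
from h import *
ta=lambda x,y:(80+x/5,150+y/5); tb=lambda x,y:(295+x/6,190+y/6); sc=lambda x,y:(310+x/4,130+y/4); sd=lambda x,y:(130+x/6,130+y/6)
p=lambda n,v:print(n,np.round(v,4))
p('head',atz('top',tb(428,185),.173)); p('head scene',atz('scene',sd(275,62),.173))
p('winL',atz('top',tb(165,190),.14));p('winR',atz('top',tb(640,205),.14))
p('winL s',atz('scene',sd(500,163),.14));p('winR s',atz('scene',sd(75,105),.14))
p('boxBL',atz('top',ta(92,170),.13)); p('boxFR',atz('top',ta(578,122),.13))
p('gL',atz('top',ta(130,130),.142)); p('gR',atz('top',ta(525,88),.142))
p('pipe',atz('top',ta(160,435),.154))
# loop bar ends
print(tri(ray('top',ta(210,295)),ray('scene',sc(412,48))),tri(ray('top',ta(378,258)),ray('scene',sc(305,42))))
print(tri(ray('top',ta(293,205)),ray('scene',sc(345,180))))
p('can',atz('top',(239,118),.178));p('pot',atz('top',(251,184),.057));p('sock',atz('top',(278,155),.034))
E
```

```text
head [ 0.5262 -0.2702  0.173 ]
head scene [ 0.5233 -0.2664  0.173 ]
winL [ 0.521  -0.1737  0.14  ]
winR [ 0.5298 -0.3626  0.14  ]
winL s [ 0.5148 -0.1723  0.14  ]
winR s [ 0.5347 -0.3606  0.14  ]
boxBL [0.5705 0.3755 0.13  ]
boxFR [0.6136 0.1399 0.13  ]
gL [0.5895 0.3554 0.142 ]
gR [0.6257 0.1656 0.142 ]
pipe [0.4431 0.3156 0.154 ]
(array([0.4964267 , 0.26967944, 0.25952745]), [np.float64(0.0008357279841878365), np.float64(0.0008357279841880203)]) (array([0.5166458 , 0.20958377, 0.26124102]), [np.float64(0.010866523255489794), np.float64(0.01086652325548967)])
(array([0.54719871, 0.25269041, 0.20868472]), [np.float64(0.0002662289985881544), np.float64(0.00026622899858813907)])
can [0.7494 0.0438 0.178 ]
pot [0.6161 0.0051 0.057 ]
sock [ 0.7061 -0.0598  0.034 ]
```

>>> {"fn": "send_rows", "kwargs": {
  "series": [
    {"dx":3.1,"dy":2.58,"dz":0.7,"wz":0.12},
    {"dx":3.1,"dy":2.58,"dz":0.7,"wz":0.12},
    {"dx":3.1,"dy":2.58,"dz":0.7,"wz":0.12},
    {"dx":3.1,"dy":2.58,"dz":0.7,"wz":0.12},
    {"dx":3.1,"dy":2.58,"dz":0.7,"wz":0.12},
    {"dx":3.1,"dy":2.58,"dz":0.7,"wz":0.12},
    {"dx":3.1,"dy":2.58,"dz":0.7,"wz":0.12},
    {"dx":3.1,"dy":2.58,"dz":0.7,"wz":0.12},
    {"dx":3.1,"dy":2.58,"dz":0.7,"wz":0.12},
    {"dx":3.1,"dy":2.58,"dz":0.7,"wz":0.12},
    {"dx":3.1,"dy":2.58,"dz":0.7,"wz":0.12},
    {"dx":3.1,"dy":2.58,"dz":0.7,"wz":0.05}
  ]
}}

```text
schema error: expected keys wx, wy, wz, dx, dy, dz, fingers
```

```bash
python3 - <<'E'
from h import *
pose,im=snap('wrist','pics/w1.png')
print(pose, robot.read_state()['t'], R.from_rotvec(pose[1]).as_matrix().round(4))
E
```

```text
(array([ 0.15351716, -0.57958285,  0.21781554]), array([-3.11391186e+00, -4.05209658e-01,  4.06787373e-05])) 0.2 [[ 9.667e-01  2.559e-01 -2.000e-04]
 [ 2.559e-01 -9.667e-01  1.400e-03]
 [ 2.000e-04 -1.400e-03 -1.000e+00]]
```

View pics/w1.png

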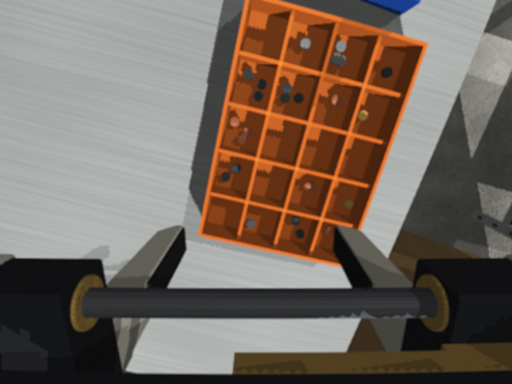

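The call was refused because every key is required, so nothing moved. The view is unchanged.

>>> {"fn": "send_rows", "kwargs": {
  "series": [
    {"wx":0,"wy":0,"wz":0.12,"dx":3.1,"dy":2.58,"dz":0.7,"fingers":0},
    {"wx":0,"wy":0,"wz":0.12,"dx":3.1,"dy":2.58,"dz":0.7,"fingers":0},
    {"wx":0,"wy":0,"wz":0.12,"dx":3.1,"dy":2.58,"dz":0.7,"fingers":0},
    {"wx":0,"wy":0,"wz":0.12,"dx":3.1,"dy":2.58,"dz":0.7,"fingers":0},
    {"wx":0,"wy":0,"wz":0.12,"dx":3.1,"dy":2.58,"dz":0.7,"fingers":0},
    {"wx":0,"wy":0,"wz":0.12,"dx":3.1,"dy":2.58,"dz":0.7,"fingers":0},
    {"wx":0,"wy":0,"wz":0.12,"dx":3.1,"dy":2.58,"dz":0.7,"fingers":0},
    {"wx":0,"wy":0,"wz":0.12,"dx":3.1,"dy":2.58,"dz":0.7,"fingers":0},
    {"wx":0,"wy":0,"wz":0.12,"dx":3.1,"dy":2.58,"dz":0.7,"fingers":0},
    {"wx":0,"wy":0,"wz":0.12,"dx":3.1,"dy":2.58,"dz":0.7,"fingers":0},
    {"wx":0,"wy":0,"wz":0.12,"dx":3.1,"dy":2.58,"dz":0.7,"fingers":0},
    {"wx":0,"wy":0,"wz":0.05,"dx":3.1,"dy":2.58,"dz":0.7,"fingers":0}
  ]
}}

```text
t: 1.2
tool_pos: [0.5236, -0.2616, 0.2987]
orientation: [-2.1, -2.331, 0.01]
force: [1.1, -1.5, 0.1]
opening: 0.0931
```

```bash
python3 - <<'E'
from h import *
pose,im=snap('wrist','pics/w2.png')
print(pose, robot.read_state()['t'], R.from_rotvec(pose[1]).as_matrix().round(4))
E
```

```text
(array([ 0.52359317, -0.26158692,  0.29874022]), array([-2.09976443, -2.33099058,  0.01019992])) 1.25 [[-0.1041  0.9945 -0.0075]
 [ 0.9946  0.1041 -0.002 ]
 [-0.0012 -0.0077 -1.    ]]
```

View pics/w2.png

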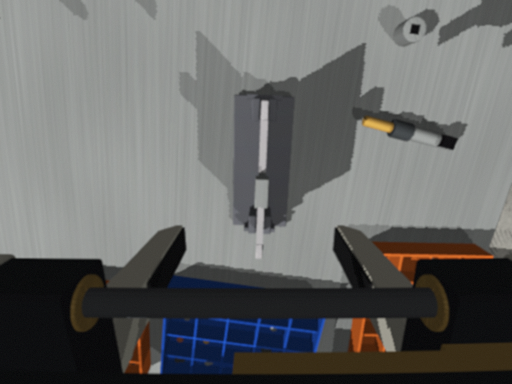

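The wrist view shows the window edge on, from (264,100) to (259,257), with the catch head at about (261,193).

```bash
python3 - <<'E'
from h import *
im=cv2.imread('pics/w2.png'); crop(im,210,80,110,190,3,'pics/w2c.png')
pose=(np.array([0.52359317,-0.26158692,0.29874022]),np.array([-2.09976443,-2.33099058,0.01019992]))
g=cv2.cvtColor(im,cv2.COLOR_BGR2GRAY).astype(int)
for r in list(range(98,175,8))+list(range(176,262,4)): print(r,g[r,250:275])
E
```

```text
98 [89 90 87 85 78 70 67 66 63 57 45 42 46 45 43 45 46 43 45 44 49 47 50 50
 53]
106 [ 95 100 100  98  94  96  93  92  84  70  90 144 181 191 189 189 183 159
 108  66  58  63  62  64  65]
114 [ 93  95  97  96  95  93  92  88  75  73 114 165 190 192 190 190 185 156
  96  60  60  63  61  64  64]
122 [ 93  92  92  92  92  93  91  91  91 105 144 174 185 184 184 185 181 155
 106  68  59  61  61  64  61]
130 [ 92  93  92  92  94  92  92  92  97 118 153 179 185 184 184 183 174 142
  90  63  62  63  63  63  65]
138 [ 92  93  92  93  93  92  93  91 100 129 164 182 183 183 183 179 161 119
  76  61  62  63  62  63  63]
146 [ 92  91  90  93  93  90  92  90 102 139 175 185 184 183 183 178 154 105
  67  61  62  62  63  64  63]
154 [ 91  92  91  89  92  91  91  92 108 146 177 184 184 185 182 170 134  83
  60  60  63  60  61  62  61]
162 [ 94  91  91  92  89  91  91  96 125 159 179 183 183 182 181 162 118  75
  60  61  62  62  62  62  61]
170 [ 93  92  92  91  91  90  91  97 119 144 151 144 134 122 106  91  72  61
  61  60  62  63  61  63  63]
176 [92 91 92 92 91 82 68 58 55 49 47 48 46 47 47 47 49 
[... 1572 characters left out ...]
 179 172 160 155 151 149 149
 150 150 151 152 151 147 148]
240 [155 157 155 155 155 160 171 179 182 180 181 179 169 156 152 151 150 152
 153 151 152 152 150 147 152]
244 [155 157 157 155 155 157 159 160 162 167 165 155 140 140 146 151 150 152
 151 152 153 152 151 151 151]
248 [157 156 156 152 155 164 178 184 184 183 179 156 124 127 147 152 151 152
 153 152 151 151 151 150 150]
252 [157 156 155 153 157 172 185 188 185 186 182 168 148 147 151 150 151 152
 152 153 151 151 150 152 153]
256 [157 155 153 152 159 176 190 190 186 188 185 169 151 148 149 151 151 152
 150 151 149 152 151 153 152]
260 [154 155 153 153 154 155 156 154 153 153 155 153 151 151 150 151 152 153
 153 151 149 151 152 153 154]
```

View pics/w2c.png

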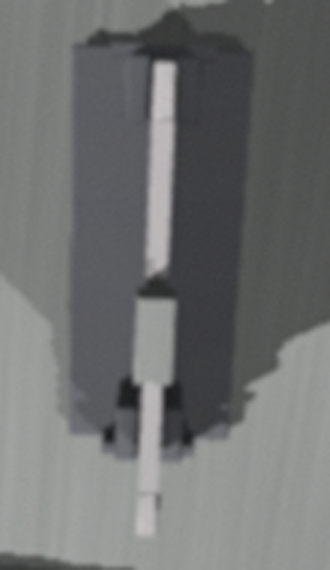

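```bash
python3 - <<'E'
from h import *
pose=(np.array([0.52359317,-0.26158692,0.29874022]),np.array([-2.09976443,-2.33099058,0.01019992]))
for uv in ((260.9,179.2),(260.7,206.8),(261.1,193)): print('head',atz('wrist',uv,.173,pose).round(4))
e=[atz('wrist',uv,.14,pose) for uv in ((264.3,102),(263.1,130),(262,160),(259.7,220),(258.6,238),(258.0,258))]
print(np.round(e,4))
print(np.polyfit([a[1] for a in e],[a[0] for a in e],1), e[0]/2+e[-1]/2, np.linalg.norm(e[0]-e[-1]))
# head edges slopes
l=[atz('wrist',u,.173,pose) for u in ((254.9,184),(254.0,203))];print(l)
E
```

```text
head [ 0.5229 -0.2541  0.173 ]
head [ 0.5259 -0.2842  0.173 ]
head [ 0.5247 -0.2689  0.173 ]
[[ 0.5183 -0.177   0.14  ]
 [ 0.5202 -0.2065  0.14  ]
 [ 0.5225 -0.2397  0.14  ]
 [ 0.5275 -0.3125  0.14  ]
 [ 0.5287 -0.3362  0.14  ]
 [ 0.5307 -0.3636  0.14  ]]
[-0.06652432  0.50652758] [ 0.52452342 -0.27028685  0.14      ] 0.1870554463626186
[array([ 0.51720575, -0.25984151,  0.173     ]), array([ 0.51833087, -0.28069368,  0.173     ])]
```

>>> {"fn": "send_rows", "kwargs": {
  "series": [
    {"wx":0.002,"wy":-0.007,"wz":-0.038,"dx":0.1,"dy":-0.75,"dz":-3.6,"fingers":120},
    {"wx":0,"wy":0,"wz":0,"dx":0,"dy":0,"dz":-3.6,"fingers":120},
    {"wx":0,"wy":0,"wz":0,"dx":0,"dy":0,"dz":-3.2,"fingers":120},
    {"wx":0,"wy":0,"wz":0,"dx":0,"dy":0,"dz":-2.0,"fingers":120}
  ]
}}

```text
t: 1.58
tool_pos: [0.5376, -0.2604, 0.1808]
orientation: [2.118, 2.297, 0.014]
force: [-0.9, -0.2, -0.4]
opening: 0.0708
```

```bash
python3 - <<'E'
from h import *
pose,im=snap('wrist','pics/w3.png')
print(pose, robot.read_state()['t'], R.from_rotvec(pose[1]).as_matrix().round(4))
E
```

```text
(array([ 0.53763324, -0.26040821,  0.18078559]), array([2.1177815 , 2.29725315, 0.01374348])) 1.6333 [[-0.0811  0.9965  0.0185]
 [ 0.9967  0.0812 -0.0051]
 [-0.0066  0.018  -0.9998]]
```

View pics/w3.png

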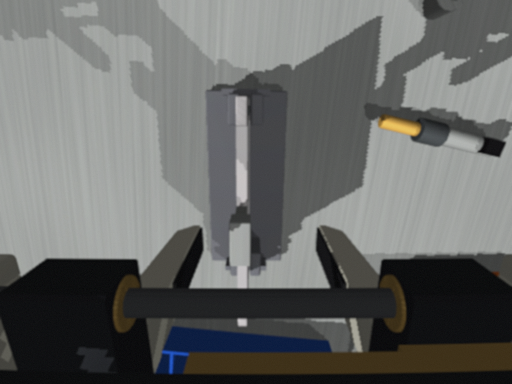

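>>> {"fn": "send_rows", "kwargs": {
  "series": [
    {"wx":0,"wy":0,"wz":0,"dx":0,"dy":0,"dz":0,"fingers":120},
    {"wx":0,"wy":0,"wz":0,"dx":0,"dy":0,"dz":0,"fingers":120}
  ]
}}

```text
t: 1.8
tool_pos: [0.5343, -0.2585, 0.1745]
orientation: [2.125, 2.305, 0.01]
force: [-1.2, 0.1, 0.3]
opening: 0.0533
```

```bash
cat > st.py <<'E'
from h import *
s=robot.read_state();M=R.from_rotvec(s['orientation']).as_matrix()
print('t',round(s['t'],2),'pos',s['tool_pos'].round(4),'yaw',np.arctan2(-M[0,0],M[1,0]).round(4),'toolz',M[:,2].round(4),'F',s['force'].round(1),'T',s['wrist_torque'].round(2),'open',round(s['opening'],4),'dq',abs(s['dq']).max().round(3))
E
python3 st.py
```

```text
t 1.8 pos [ 0.5343 -0.2585  0.1745] yaw 0.0811 toolz [ 9.2e-03  5.0e-04 -1.0e+00] F [-1.2  0.1  0.3] T [-0.01 -0.08  0.01] open 0.0533 dq 0.015
```

>>> {"fn": "send_rows", "kwargs": {
  "series": [
    {"wx":0,"wy":0.009,"wz":-0.015,"dx":-1.0,"dy":-1.1,"dz":0,"fingers":120},
    {"wx":0,"wy":0,"wz":0,"dx":0,"dy":0,"dz":-1.2,"fingers":120},
    {"wx":0,"wy":0,"wz":0,"dx":0,"dy":0,"dz":-0.8,"fingers":120},
    {"wx":0,"wy":0,"wz":0,"dx":0,"dy":0,"dz":0,"fingers":120}
  ]
}}

```text
t: 2.13
tool_pos: [0.5257, -0.2733, 0.1596]
orientation: [2.145, 2.285, 0.002]
force: [0.5, 0.4, 0.2]
opening: 0.049
```

```bash
python3 st.py; python3 - <<'E'
from h import *
snap('wrist','pics/w4.png')
E
```

```text
t 2.13 pos [ 0.5257 -0.2733  0.1596] yaw 0.0632 toolz [ 0.0067 -0.0046 -1.    ] F [0.5 0.4 0.2] T [-0.04 -0.06  0.01] open 0.049 dq 0.014
```

View pics/w4.png

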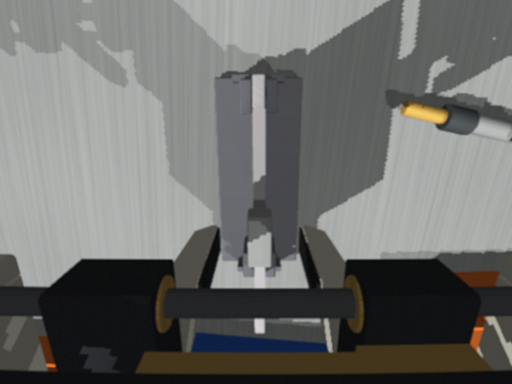

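The head sits centred between the jaws at about (259,240). I'll do a small correction and then close.

>>> {"fn": "send_rows", "kwargs": {
  "series": [
    {"wx":0.005,"wy":0.007,"wz":0.003,"dx":-0.1,"dy":0.35,"dz":-0.6,"fingers":120},
    {"wx":0,"wy":0,"wz":0,"dx":0,"dy":0,"dz":-0.1,"fingers":120},
    {"wx":0,"wy":0,"wz":0,"dx":0,"dy":0,"dz":0,"fingers":255},
    {"wx":0,"wy":0,"wz":0,"dx":0,"dy":0,"dz":0,"fingers":255},
    {"wx":0,"wy":0,"wz":0,"dx":0,"dy":0,"dz":0,"fingers":255},
    {"wx":0,"wy":0,"wz":0,"dx":0,"dy":0,"dz":0,"fingers":255},
    {"wx":0,"wy":0,"wz":0,"dx":0,"dy":0,"dz":0,"fingers":255}
  ],
  "newtons": 30
}}

```text
t: 2.77
tool_pos: [0.526, -0.2695, 0.1544]
orientation: [2.144, 2.294, 0.002]
force: [0.9, -0.5, 0.7]
opening: 0.0202
```

```bash
python3 st.py
```

```text
t 2.77 pos [ 0.526  -0.2695  0.1544] yaw 0.0672 toolz [ 1.9e-03 -4.0e-04 -1.0e+00] F [ 0.9 -0.5  0.7] T [-0.03 -0.11 -0.01] open 0.0202 dq 0.003
```

>>> {"fn": "send_rows", "kwargs": {
  "series": [
    {"wx":0,"wy":0,"wz":0,"dx":0,"dy":0,"dz":0,"fingers":255},
    {"wx":0,"wy":0,"wz":0,"dx":0,"dy":0,"dz":0,"fingers":255},
    {"wx":0,"wy":0,"wz":0,"dx":0,"dy":0,"dz":0,"fingers":255},
    {"wx":0,"wy":0,"wz":0,"dx":0,"dy":0,"dz":0,"fingers":255}
  ]
}}

```text
t: 3.1
tool_pos: [0.5259, -0.2695, 0.1546]
orientation: [2.144, 2.294, 0.001]
force: [0.3, 0.0, -0.3]
opening: 0.0141
```

```bash
python3 st.py
```

```text
t 3.1 pos [ 0.5259 -0.2695  0.1546] yaw 0.0673 toolz [ 1.6e-03 -6.0e-04 -1.0e+00] F [ 0.3  0.  -0.3] T [-0.05 -0.02 -0.01] open 0.0141 dq 0.001
```

>>> {"fn": "send_rows", "kwargs": {
  "series": [
    {"wx":0,"wy":0,"wz":0,"dx":0,"dy":0,"dz":0.6,"fingers":255},
    {"wx":0,"wy":0,"wz":0,"dx":0,"dy":0,"dz":1.0,"fingers":255},
    {"wx":0,"wy":0,"wz":0,"dx":0,"dy":0,"dz":1.2,"fingers":255},
    {"wx":0,"wy":0,"wz":0,"dx":0,"dy":0,"dz":1.2,"fingers":255},
    {"wx":0,"wy":0,"wz":0,"dx":0,"dy":0,"dz":1.2,"fingers":255},
    {"wx":0,"wy":0,"wz":0,"dx":0,"dy":0,"dz":1.2,"fingers":255},
    {"wx":0,"wy":0,"wz":0,"dx":0,"dy":0,"dz":1.2,"fingers":255}
  ]
}}

```text
t: 3.68
tool_pos: [0.5242, -0.2679, 0.2343]
orientation: [-2.142, -2.292, -0.001]
force: [0.0, -0.1, -2.5]
opening: 0.0139
```

```bash
python3 st.py
```

```text
t 3.68 pos [ 0.5242 -0.2679  0.2343] yaw 0.0674 toolz [-0.0027  0.0031 -1.    ] F [ 0.  -0.1 -2.5] T [-0.03 -0.15 -0.05] open 0.0139 dq 0.291
```

>>> {"fn": "send_rows", "kwargs": {
  "series": [
    {"wx":0,"wy":0,"wz":0,"dx":0,"dy":0,"dz":1.5,"fingers":255},
    {"wx":0,"wy":0,"wz":0,"dx":0.3,"dy":1,"dz":1.5,"fingers":255},
    {"wx":0,"wy":0,"wz":0.008,"dx":0.7,"dy":2,"dz":1.5,"fingers":255},
    {"wx":0,"wy":0,"wz":0.008,"dx":0.7,"dy":3,"dz":1,"fingers":255},
    {"wx":0,"wy":0,"wz":0.008,"dx":0.7,"dy":3,"dz":1,"fingers":255},
    {"wx":0,"wy":0,"wz":0.008,"dx":0.7,"dy":3,"dz":1,"fingers":255},
    {"wx":0,"wy":0,"wz":0.008,"dx":0.7,"dy":3,"dz":0,"fingers":255},
    {"wx":0,"wy":0,"wz":0.008,"dx":0.7,"dy":3,"dz":0,"fingers":255},
    {"wx":0,"wy":0,"wz":0.008,"dx":0.7,"dy":3,"dz":0,"fingers":255},
    {"wx":0,"wy":0,"wz":0.008,"dx":0.7,"dy":3,"dz":0,"fingers":255},
    {"wx":0,"wy":0,"wz":0.008,"dx":0.7,"dy":3,"dz":0,"fingers":255},
    {"wx":0,"wy":0,"wz":0.008,"dx":0.7,"dy":3,"dz":0,"fingers":255},
    {"wx":0,"wy":0,"wz":0.008,"dx":0.7,"dy":3,"dz":0,"fingers":255},
    {"wx":0,"wy":0,"wz":0.008,"dx":0.7,"dy":3,"dz":0,"fingers":255},
    {"wx":0,"wy":0,"wz":0.008,"dx":0.7,"dy":3,"dz":0,"fingers":255},
    {"wx":0,"wy":0,"wz":0.008,"dx":0.7,"dy":3,"dz":0,"fingers":255},
    {"wx":0,"wy":0,"wz":0,"dx":0.7,"dy":3,"dz":0,"fingers":255},
    {"wx":0,"wy":0,"wz":0,"dx":0,"dy":2,"dz":0,"fingers":255},
    {"wx":0,"wy":0,"wz":0,"dx":0,"dy":1,"dz":0,"fingers":255},
    {"wx":0,"wy":0,"wz":0,"dx":0,"dy":0,"dz":0,"fingers":255}
  ]
}}

```text
t: 5.35
tool_pos: [0.6322, 0.2315, 0.3466]
orientation: [2.003, 2.395, 0.015]
force: [-0.6, -0.1, -2.6]
opening: 0.0138
```

```bash
python3 st.py;  python3 - <<'E'
from h import *
snap('wrist','pics/w5.png'); 
for n in('top','scene'):snap(n,f'pics/{n}5.png')
E
python3 st.py
```

```text
t 5.35 pos [0.6322 0.2315 0.3466] yaw 0.1775 toolz [ 0.021  -0.005  -0.9998] F [-0.6 -0.1 -2.6] T [-0.11 -0.09 -0.03] open 0.0138 dq 0.019
t 5.5 pos [0.6327 0.2282 0.3465] yaw 0.1744 toolz [ 0.0214 -0.0061 -0.9998] F [-0.6 -0.5 -4.2] T [-0.04 -0.05 -0.03] open 0.0135 dq 0.019
```

View pics/w5.png

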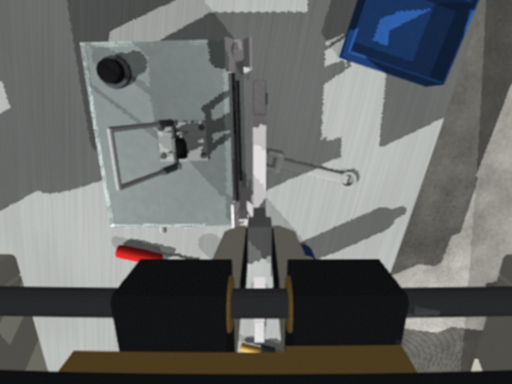

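View pics/scene5.png

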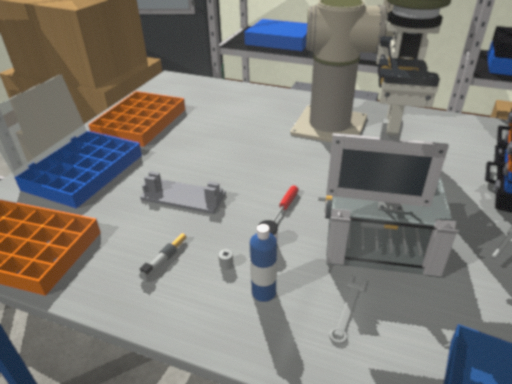

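The wrist view shows the box with its guides near (238,55) and (240,215), and the loop tipped back with its bar at about (115,155). The window is held in front of the box.

```bash
python3 - <<'E'
from h import *
im=cv2.imread('pics/w5.png'); crop(im,205,30,80,90,6,'pics/w5a.png'); crop(im,205,150,80,90,6,'pics/w5b.png'); crop(im,80,90,150,110,5,'pics/w5c.png')
E
```

```text
(no output)
```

View pics/w5a.png

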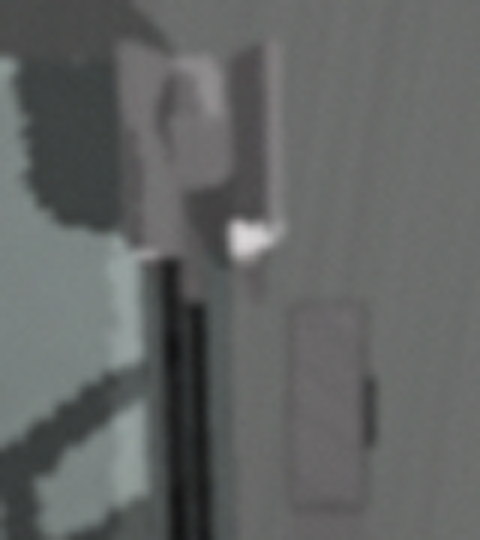

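View pics/w5b.png

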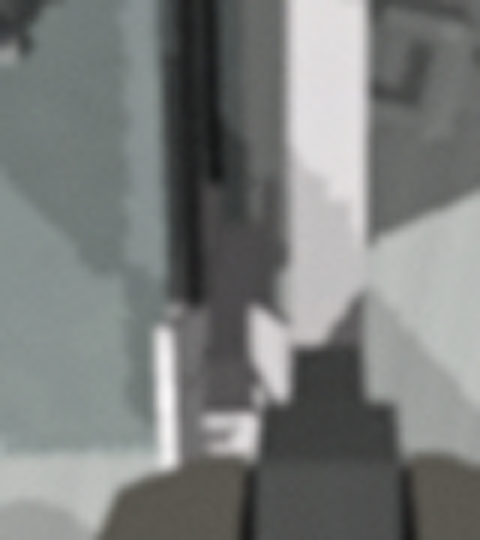

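View pics/w5c.png

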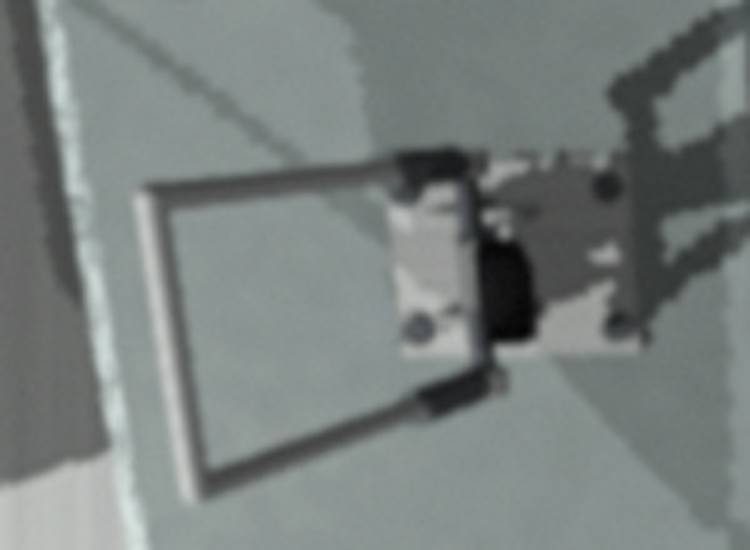

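>>> {"fn": "send_rows", "kwargs": {
  "series": [
    {"wx":0.003,"wy":0.011,"wz":0,"dx":1.5,"dy":0,"dz":0,"fingers":255},
    {"wx":0.003,"wy":0.01,"wz":0.006,"dx":1.5,"dy":0,"dz":0,"fingers":255},
    {"wx":0,"wy":0,"wz":0.006,"dx":0,"dy":0,"dz":0,"fingers":255},
    {"wx":0,"wy":0,"wz":0,"dx":0,"dy":0,"dz":0,"fingers":255}
  ]
}}

```text
t: 5.83
tool_pos: [0.6633, 0.2207, 0.3472]
orientation: [2.012, 2.412, -0.004]
force: [0.1, 0.7, -2.4]
opening: 0.0136
```

```bash
python3 st.py;  python3 - <<'E'
from h import *
pose,im=snap('wrist','pics/w6.png'); np.save('w6.npy',np.array(pose)); im=im[:,:,::-1]
crop(im,180,20,100,100,6,'pics/w6a.png'); crop(im,180,150,100,100,6,'pics/w6b.png')
E
```

```text
t 5.83 pos [0.6633 0.2207 0.3472] yaw 0.1803 toolz [-0.0015 -0.0022 -1.    ] F [ 0.1  0.7 -2.4] T [-0.02 -0.11  0.03] open 0.0136 dq 0.037
```

View pics/w6a.png

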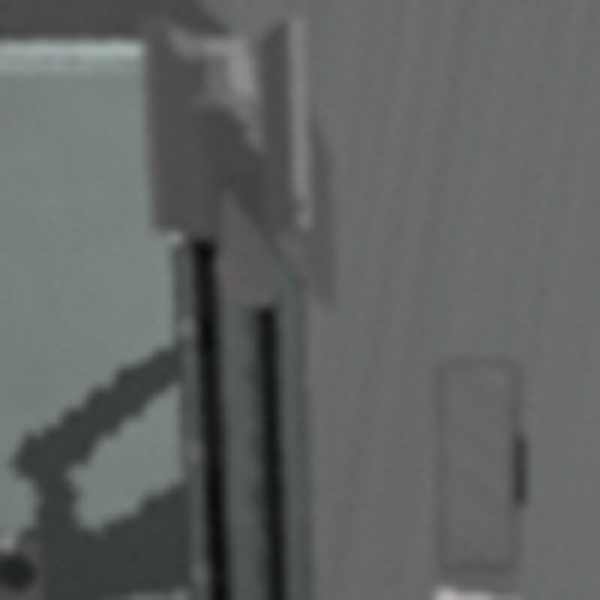

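View pics/w6b.png

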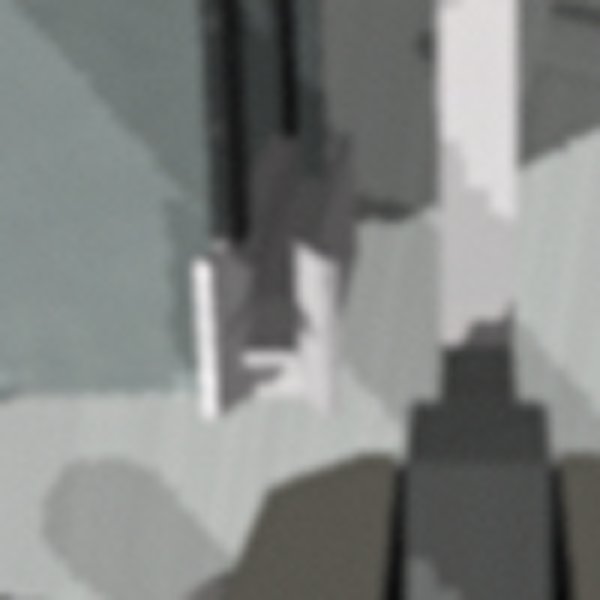

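```bash
cat > m6.py <<'E'
from h import *
pose=np.load('w6.npy'); pose=(pose[0],pose[1])
P={k:(180+x/6,o+y/6) for k,(x,y,o) in dict(A1=(145,20,20),A2=(157,232,20),B1=(304,18,20),B2=(312,222,20),C1=(195,258,150),C2=(205,418,150),D1=(335,258,150),D2=(330,412,150)).items()}
W={k:atz('wrist',v,.142,pose) for k,v in P.items()}
for k,v in W.items(): print(k,v.round(4))
p=(W['A1']+W['A2']+W['B1']+W['B2'])/4; m=(W['C1']+W['C2']+W['D1']+W['D2'])/4
d=p-m; yaw=np.arctan2(-d[0],d[1]); print('gp',p.round(4),'gm',m.round(4),'mid',((p+m)/2).round(4),'yaw',yaw.round(4),np.linalg.norm(d))
ex=np.array([np.cos(yaw),np.sin(yaw),0]);ey=np.array([-ex[1],ex[0],0]);c=(p+m)/2
for k,v in W.items(): print(k,((v-c)@ex*1000).round(1),((v-c)@ey*1000).round(1))
for a,b in(('A1','A2'),('B1','B2'),('C1','C2'),('D1','D2')):
  q=W[a]-W[b];print(a,np.arctan2(-q[0],q[1]).round(3))
# window top centre line, z of top edge = head-24.5; TCP->top edge: .1546-.14=.0146 below TCP
zt=pose[0][2]-.0146
for u in((180+479/6,20+360/6),(180+478/6,20+570/6),(180+480/6,150+60/6),(180+480/6,150+180/6)): print(atz('wrist',u,zt,pose).round(4))
E
python3 m6.py
```

```text
A1 [0.569 0.379 0.142]
A2 [0.5763 0.3419 0.142 ]
B1 [0.599  0.3846 0.142 ]
B2 [0.6062 0.3491 0.142 ]
C1 [0.6062 0.1788 0.142 ]
C2 [0.6136 0.1412 0.142 ]
D1 [0.637  0.1844 0.142 ]
D2 [0.6416 0.1479 0.142 ]
gp [0.5876 0.3636 0.142 ] gm [0.6246 0.1631 0.142 ] mid [0.6061 0.2634 0.142 ] yaw 0.1823 0.2039500948602213
A1 -15.5 120.4
A2 -15.1 82.6
B1 15.0 120.5
B2 15.6 84.3
C1 -15.2 -83.2
C2 -14.8 -121.5
D1 16.0 -83.2
D2 14.0 -120.0
A1 0.195
B1 0.198
C1 0.194
D1 0.126
[0.646  0.3137 0.3326]
[0.6495 0.2941 0.3326]
[0.6546 0.2672 0.3326]
[0.657  0.2544 0.3326]
```

>>> {"fn": "send_rows", "kwargs": {
  "series": [
    {"wx":0.001,"wy":-0.001,"wz":0.005,"dx":-1.5,"dy":1.1,"dz":0,"fingers":255},
    {"wx":0,"wy":0,"wz":0,"dx":-1.9,"dy":1.4,"dz":-1.0,"fingers":255},
    {"wx":0,"wy":0,"wz":0,"dx":-1.4,"dy":1.2,"dz":-1.5,"fingers":255},
    {"wx":0,"wy":0,"wz":0,"dx":-0.6,"dy":0.4,"dz":-0.8,"fingers":255},
    {"wx":0,"wy":0,"wz":0,"dx":0,"dy":0,"dz":0,"fingers":255},
    {"wx":0,"wy":0,"wz":0,"dx":0,"dy":0,"dz":0,"fingers":255}
  ]
}}

```text
t: 6.38
tool_pos: [0.6059, 0.2564, 0.3158]
orientation: [2.014, 2.405, 0.002]
force: [0.3, 0.4, -2.2]
opening: 0.0137
```

```bash
python3 st.py;  python3 - <<'E'
from h import *
pose,im=snap('wrist','pics/w7.png'); np.save('w7.npy',np.array(pose)); im=im[:,:,::-1]
crop(im,210,0,100,100,6,'pics/w7a.png'); crop(im,210,130,100,100,6,'pics/w7b.png')
E
```

```text
t 6.38 pos [0.6059 0.2564 0.3158] yaw 0.1763 toolz [ 0.004  -0.0019 -1.    ] F [ 0.3  0.4 -2.2] T [-0.04 -0.11  0.04] open 0.0137 dq 0.037
```

View pics/w7a.png

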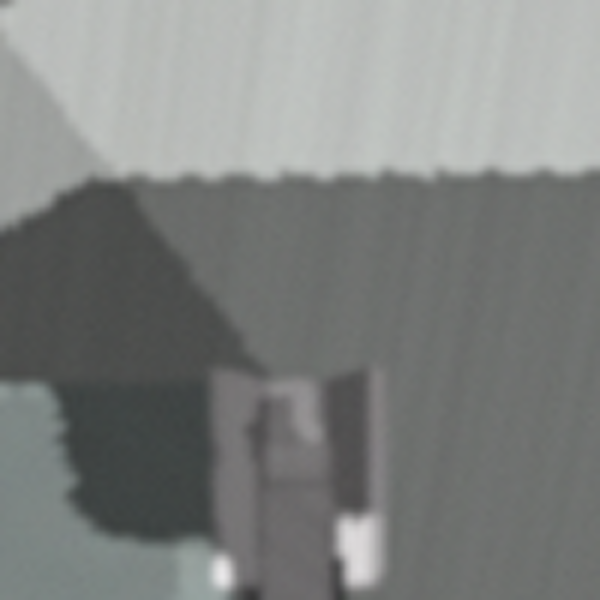

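View pics/w7.png

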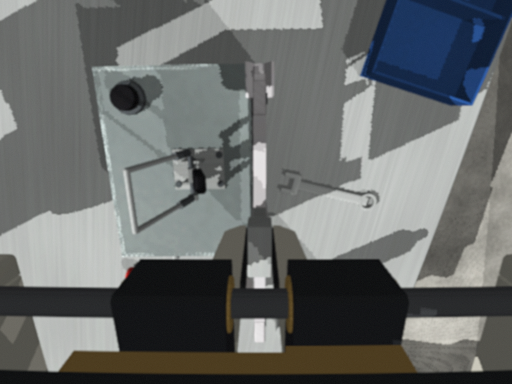

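```bash
python3 - <<'E'
from h import *
pose=np.load('w7.npy'); pose=(pose[0],pose[1])
for x,y in((212,370),(214,588),(383,368),(385,585)): print(atz('wrist',(210+x/6,y/6),.142,pose).round(4))
zt=pose[0][2]-.0146
print('winend',atz('wrist',(210+298/6,480/6),zt,pose).round(4))
M=R.from_rotvec(pose[1]).as_matrix(); print(pose[0]+M[:,0]*.095)
c=np.array([.6061,.2634,.142]);y=.186;ex=np.array([np.cos(y),np.sin(y),0]);ey=np.array([-ex[1],ex[0],0])
for a in (-16,16):
  for b in(-121,-83,83,121): print(a,b,proj('wrist',c+ex*a/1e3+ey*b/1e3,pose).round(1), proj('top',c+ex*a/1e3+ey*b/1e3).round(1), proj('scene',c+ex*a/1e3+ey*b/1e3).round(1))
crop(cv2.imread('pics/w7.png'),120,130,110,110,6,'pics/w7c.png')
E
```

```text
[0.5688 0.3785 0.142 ]
[0.5753 0.3414 0.142 ]
[0.5992 0.3843 0.142 ]
[0.6066 0.3475 0.142 ]
winend [0.589  0.3494 0.3012]
[0.58924908 0.34989349 0.31554945]
-16 -121 [249.1 260.3] [194.3 173.5] [330.6 208.4]
-16 -83 [248.5 233.8] [178.6 175.1] [349.4 210.4]
-16 83 [245.5  97.4] [110.5 182.2] [434.7 219.1]
-16 121 [244.7  60.7] [ 95.  183.8] [454.9 221.2]
16 -121 [273.4 260. ] [193.3 160.8] [329.8 218.5]
16 -83 [273.6 233.6] [177.7 162.4] [349.2 220.5]
16 83 [274.1  97.1] [110.  169.5] [437.  229.9]
16 121 [274.2  60.4] [ 94.6 171.1] [457.9 232.1]
```

View pics/w7c.png

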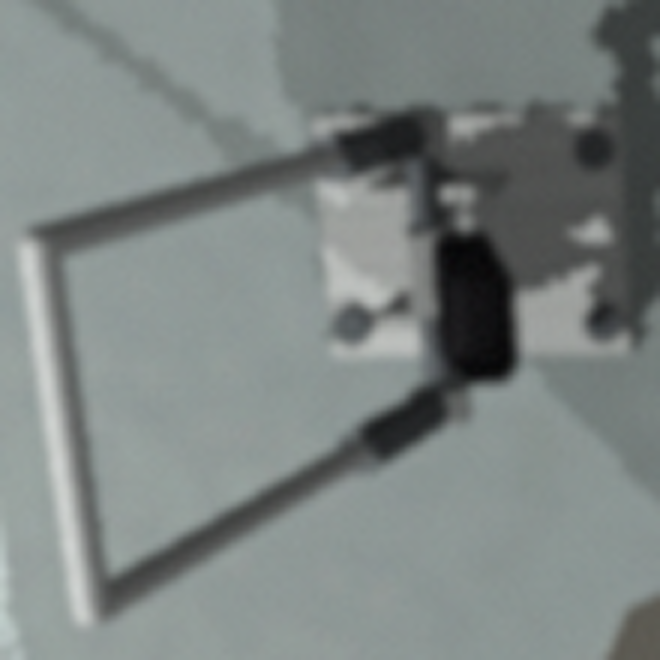

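```bash
python3 - <<'E'
from h import *
p7=np.load('w7.npy'); p7=(p7[0],p7[1]); p5=(np.array([.6322,.2315,.3466]),np.array([2.003,2.395,.015]))
c=np.array([.6061,.2634,.142]);y=.186;ex=np.array([np.cos(y),np.sin(y),0]);ey=np.array([-ex[1],ex[0],0]);B=np.array([ex,ey,[0,0,1]])
sc=lambda x,y:(310+x/4,130+y/4);ta=lambda x,y:(80+x/5,150+y/5)
for w7,w5,s,t in (((38,245),(152,195),(412,48),(210,295)),((95,610),(200,492),(305,42),(385,252))):
  rs=[ray('wrist',(120+w7[0]/6,130+w7[1]/6),p7),ray('wrist',(80+w5[0]/5,90+w5[1]/5),p5),ray('scene',sc(*s)),ray('top',ta(*t))]
  x,r=tri(*rs); print(x.round(4),np.round(r,4),'box',(B@(x-c)).round(4)); x,r=tri(*rs[:3]); print(x.round(4),np.round(r,4),'box',(B@(x-c)).round(4))
E
```

```text
[0.4969 0.2695 0.2596] [0.0005 0.0005 0.0011 0.0008] box [-0.1062  0.0262  0.1176]
[0.498  0.2699 0.2609] [0.0006 0.0001 0.0006] box [-0.1051  0.0264  0.1189]
[0.5113 0.2128 0.2581] [0.0063 0.0061 0.0076 0.019 ] box [-0.1025 -0.0322  0.1161]
[0.508  0.2188 0.2602] [0.0005 0.0007 0.0011] box [-0.1046 -0.0257  0.1182]
```

>>> {"fn": "send_rows", "kwargs": {
  "series": [
    {"wx":0.001,"wy":0.003,"wz":0.007,"dx":0,"dy":0.6,"dz":-0.8,"fingers":255},
    {"wx":0,"wy":0,"wz":0.004,"dx":0,"dy":0.3,"dz":-0.8,"fingers":255},
    {"wx":0,"wy":0,"wz":0,"dx":0,"dy":0,"dz":0,"fingers":255},
    {"wx":0,"wy":0,"wz":0,"dx":0,"dy":0,"dz":0,"fingers":255}
  ]
}}

```text
t: 6.77
tool_pos: [0.6083, 0.2644, 0.3009]
orientation: [2.004, 2.415, 0.005]
force: [-0.0, 0.0, -3.1]
opening: 0.0137
```

```bash
python3 st.py
```

```text
t 6.77 pos [0.6083 0.2644 0.3009] yaw 0.1857 toolz [ 4.7e-03  1.0e-04 -1.0e+00] F [-0.   0.  -3.1] T [-0.05 -0.12 -0.  ] open 0.0137 dq 0.016
```

>>> {"fn": "send_rows", "kwargs": {
  "series": [
    {"wx":0,"wy":0.004,"wz":0,"dx":-0.2,"dy":-0.1,"dz":-0.4,"fingers":255},
    {"wx":0,"wy":0,"wz":0,"dx":0,"dy":0,"dz":0,"fingers":255},
    {"wx":0,"wy":0,"wz":0,"dx":0,"dy":0,"dz":0,"fingers":255}
  ]
}}

```text
t: 7.02
tool_pos: [0.6067, 0.2629, 0.2959]
orientation: [-2.007, -2.417, 0.001]
force: [0.1, 0.4, -2.3]
opening: 0.0137
```

```bash
python3 st.py;  python3 - <<'E'
from h import *
pose,im=snap('wrist','pics/w8.png'); np.save('w8.npy',np.array(pose)); im=im[:,:,::-1]
crop(im,210,30,100,100,6,'pics/w8a.png'); im2=robot.read_camera('scene')[:,:,::-1]; crop(im2,310,100,150,150,4,'pics/s8.png')
E
```

```text
t 7.02 pos [0.6067 0.2629 0.2959] yaw 0.1851 toolz [-4.e-04 -4.e-04 -1.e+00] F [ 0.1  0.4 -2.3] T [-0.07 -0.04  0.03] open 0.0137 dq 0.008
```

View pics/w8a.png

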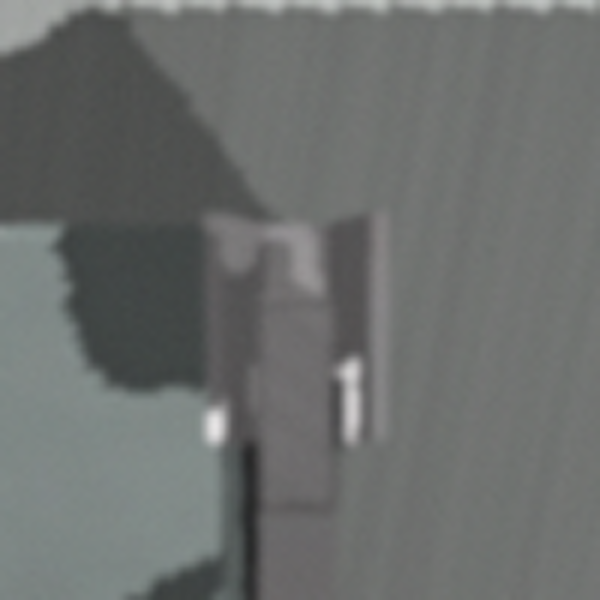

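View pics/s8.png

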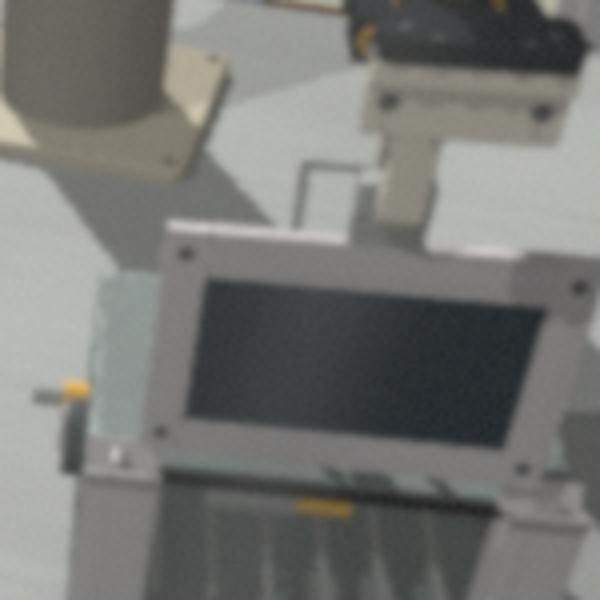

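The window's centre (296 in the crop) matches the guide rims' centre (296), so it is aligned. I'm lowering it in stages.

>>> {"fn": "send_rows", "kwargs": {
  "series": [
    {"wx":0,"wy":0,"wz":0,"dx":0,"dy":0,"dz":-0.5,"fingers":255},
    {"wx":0,"wy":0,"wz":0,"dx":0,"dy":0,"dz":-0.5,"fingers":255},
    {"wx":0,"wy":0,"wz":0,"dx":0,"dy":0,"dz":-0.5,"fingers":255},
    {"wx":0,"wy":0,"wz":0,"dx":0,"dy":0,"dz":-0.4,"fingers":255},
    {"wx":0,"wy":0,"wz":0,"dx":0,"dy":0,"dz":0,"fingers":255}
  ]
}}

```text
t: 7.53
tool_pos: [0.6068, 0.2628, 0.2754]
orientation: [2.007, 2.417, 0.0]
force: [0.1, 0.5, -3.0]
opening: 0.0137
```

```bash
python3 st.py
```

```text
t 7.53 pos [0.6068 0.2628 0.2754] yaw 0.1849 toolz [ 5.e-04 -2.e-04 -1.e+00] F [ 0.1  0.5 -3. ] T [-0.06 -0.04 -0.03] open 0.0137 dq 0.002
```

>>> {"fn": "send_rows", "kwargs": {
  "series": [
    {"wx":0,"wy":0,"wz":0,"dx":-0.05,"dy":0.05,"dz":-0.5,"fingers":255},
    {"wx":0,"wy":0,"wz":0,"dx":0,"dy":0,"dz":-0.6,"fingers":255},
    {"wx":0,"wy":0,"wz":0,"dx":0,"dy":0,"dz":-0.6,"fingers":255},
    {"wx":0,"wy":0,"wz":0,"dx":0,"dy":0,"dz":-0.6,"fingers":255},
    {"wx":0,"wy":0,"wz":0,"dx":0,"dy":0,"dz":-0.3,"fingers":255},
    {"wx":0,"wy":0,"wz":0,"dx":0,"dy":0,"dz":0,"fingers":255}
  ]
}}

```text
t: 8.03
tool_pos: [0.6058, 0.2634, 0.2456]
orientation: [-2.006, -2.417, 0.001]
force: [0.7, 0.3, -3.3]
opening: 0.0132
```

```bash
python3 st.py
```

```text
t 8.03 pos [0.6058 0.2634 0.2456] yaw 0.1851 toolz [-8.e-04 -5.e-04 -1.e+00] F [ 0.7  0.3 -3.3] T [ 0.01 -0.12  0.02] open 0.0132 dq 0.007
```

>>> {"fn": "send_rows", "kwargs": {
  "series": [
    {"wx":0,"wy":0,"wz":0,"dx":0,"dy":0,"dz":-0.7,"fingers":255},
    {"wx":0,"wy":0,"wz":0,"dx":0,"dy":0,"dz":-0.8,"fingers":255},
    {"wx":0,"wy":0,"wz":0,"dx":0,"dy":0,"dz":-0.8,"fingers":255},
    {"wx":0,"wy":0,"wz":0,"dx":0,"dy":0,"dz":-0.8,"fingers":255},
    {"wx":0,"wy":0,"wz":0,"dx":0,"dy":0,"dz":-0.8,"fingers":255},
    {"wx":0,"wy":0,"wz":0,"dx":0,"dy":0,"dz":-0.8,"fingers":255},
    {"wx":0,"wy":0,"wz":0,"dx":0,"dy":0,"dz":-0.6,"fingers":255},
    {"wx":0,"wy":0,"wz":0,"dx":0,"dy":0,"dz":-0.3,"fingers":255},
    {"wx":0,"wy":0,"wz":0,"dx":0,"dy":0,"dz":0,"fingers":255}
  ]
}}

```text
t: 8.78
tool_pos: [0.6055, 0.2632, 0.1826]
orientation: [-2.006, -2.417, 0.002]
force: [1.7, -0.5, -1.5]
opening: 0.0137
```

```bash
python3 st.py
```

```text
t 8.78 pos [0.6055 0.2632 0.1826] yaw 0.1851 toolz [-1.2e-03 -8.0e-04 -1.0e+00] F [ 1.7 -0.5 -1.5] T [ 0.02 -0.51  0.07] open 0.0137 dq 0.002
```

>>> {"fn": "send_rows", "kwargs": {
  "series": [
    {"wx":0,"wy":0,"wz":0,"dx":0,"dy":0,"dz":-0.6,"fingers":255},
    {"wx":0,"wy":0,"wz":0,"dx":0,"dy":0,"dz":-0.6,"fingers":255},
    {"wx":0,"wy":0,"wz":0,"dx":0,"dy":0,"dz":-0.5,"fingers":255},
    {"wx":0,"wy":0,"wz":0,"dx":0,"dy":0,"dz":-0.3,"fingers":255},
    {"wx":0,"wy":0,"wz":0,"dx":0,"dy":0,"dz":0,"fingers":255}
  ]
}}

```text
t: 9.2
tool_pos: [0.6058, 0.2633, 0.1613]
orientation: [2.007, 2.417, -0.001]
force: [-0.8, -0.3, -2.8]
opening: 0.0142
```

```bash
python3 st.py; python3 - <<'E'
from h import *
pose,im=snap('scene','pics/s9.png'); crop(im[:,:,::-1],310,100,150,150,4,'pics/s9c.png')
E
```

```text
t 9.2 pos [0.6058 0.2633 0.1613] yaw 0.185 toolz [-3.e-04 -4.e-04 -1.e+00] F [-0.8 -0.3 -2.8] T [-0.02 -0.18 -0.01] open 0.0142 dq 0.002
```

View pics/s9c.png

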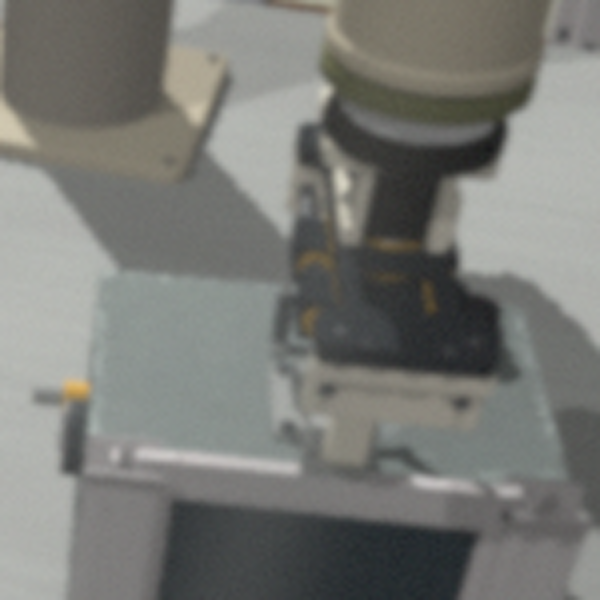

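>>> {"fn": "send_rows", "kwargs": {
  "series": [
    {"wx":0,"wy":0,"wz":0,"dx":0,"dy":0,"dz":-0.3,"fingers":255},
    {"wx":0,"wy":0,"wz":0,"dx":0,"dy":0,"dz":-0.3,"fingers":255},
    {"wx":0,"wy":0,"wz":0,"dx":0,"dy":0,"dz":-0.2,"fingers":255},
    {"wx":0,"wy":0,"wz":0,"dx":0,"dy":0,"dz":0,"fingers":255}
  ]
}}

```text
t: 9.58
tool_pos: [0.6069, 0.2638, 0.1548]
orientation: [2.006, 2.416, 0.004]
force: [0.3, -0.0, -3.8]
opening: 0.014
```

```bash
python3 st.py
```

```text
t 9.58 pos [0.6069 0.2638 0.1548] yaw 0.185 toolz [ 2.7e-03  8.0e-04 -1.0e+00] F [ 0.3 -0.  -3.8] T [-0.09 -0.13 -0.02] open 0.014 dq 0.002
```

>>> {"fn": "send_rows", "kwargs": {
  "series": [
    {"wx":0,"wy":0,"wz":0,"dx":0,"dy":0,"dz":-0.15,"fingers":255},
    {"wx":0,"wy":0,"wz":0,"dx":0,"dy":0,"dz":-0.15,"fingers":255},
    {"wx":0,"wy":0,"wz":0,"dx":0,"dy":0,"dz":0,"fingers":255}
  ]
}}

```text
t: 9.83
tool_pos: [0.6077, 0.2641, 0.1549]
orientation: [2.004, 2.415, 0.008]
force: [-1.8, 0.1, -3.9]
opening: 0.0137
```

```bash
python3 st.py
```

```text
t 9.83 pos [0.6077 0.2641 0.1549] yaw 0.1853 toolz [ 0.0055  0.0017 -1.    ] F [-1.8  0.1 -3.9] T [-0.12  0.16  0.07] open 0.0137 dq 0.009
```

>>> {"fn": "send_rows", "kwargs": {
  "series": [
    {"wx":0,"wy":0.005,"wz":0,"dx":-0.1,"dy":0,"dz":-0.35,"fingers":255},
    {"wx":0,"wy":0,"wz":0,"dx":0,"dy":0,"dz":-0.3,"fingers":255}
  ]
}}

```text
t: 10.0
tool_pos: [0.6083, 0.2644, 0.1546]
orientation: [2.005, 2.416, 0.009]
force: [-14.7, -5.0, 18.6]
opening: 0.0137
```

```bash
python3 st.py; python3 - <<'E'
from h import *
pose,im=snap('scene','pics/s10.png'); crop(im[:,:,::-1],310,180,150,110,5,'pics/s10c.png')
pose,im=snap('wrist','pics/w10.png'); 
E
```

```text
t 10.0 pos [0.6083 0.2644 0.1546] yaw 0.1854 toolz [ 0.0056  0.0028 -1.    ] F [-14.7  -5.   18.6] T [-1.    2.55  0.12] open 0.0137 dq 0.021
```

View pics/s10c.png

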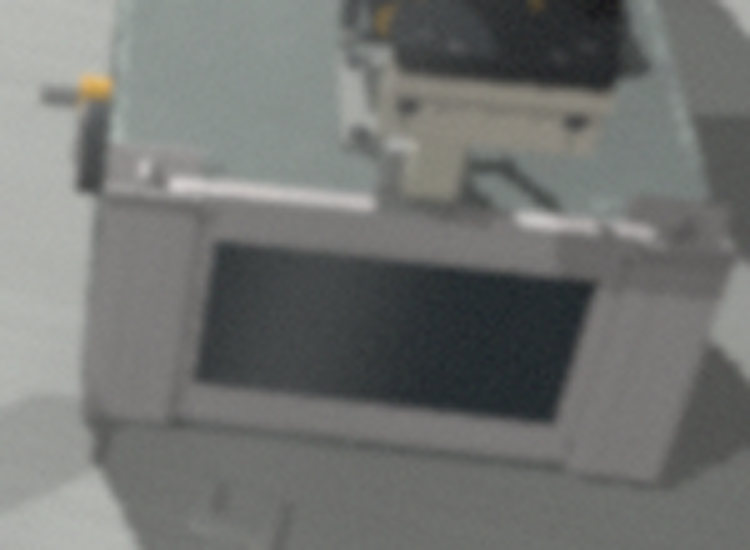

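View pics/w10.png

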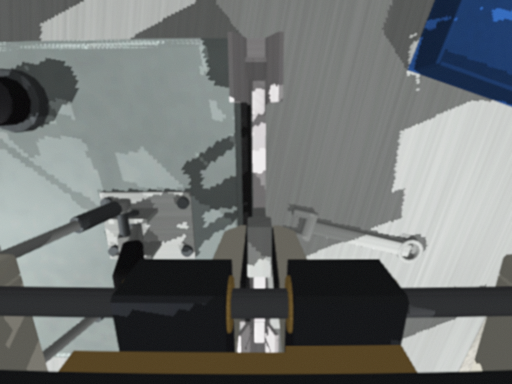

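The force jumped to 18.6 N upward at TCP z 0.1546, the same height as in the stand, so the window is seated. I'll relax and open.

>>> {"fn": "send_rows", "kwargs": {
  "series": [
    {"wx":0,"wy":0,"wz":0,"dx":0,"dy":0,"dz":0,"fingers":255},
    {"wx":0,"wy":0,"wz":0,"dx":0,"dy":0,"dz":0,"fingers":150},
    {"wx":0,"wy":0,"wz":0,"dx":0,"dy":0,"dz":0,"fingers":150},
    {"wx":0,"wy":0,"wz":0,"dx":0,"dy":0,"dz":0,"fingers":150},
    {"wx":0,"wy":0,"wz":0,"dx":0,"dy":0,"dz":0,"fingers":150}
  ]
}}

```text
t: 10.52
tool_pos: [0.609, 0.2647, 0.1563]
orientation: [2.004, 2.414, 0.013]
force: [0.7, 0.2, -0.4]
opening: 0.0353
```

```bash
python3 st.py
```

```text
t 10.52 pos [0.609  0.2647 0.1563] yaw 0.1854 toolz [ 0.0083  0.0038 -1.    ] F [ 0.7  0.2 -0.4] T [-0.06 -0.1   0.03] open 0.0353 dq 0.006
```

>>> {"fn": "send_rows", "kwargs": {
  "series": [
    {"wx":0,"wy":0.004,"wz":0,"dx":-0.1,"dy":0,"dz":1.0,"fingers":150},
    {"wx":-0.003,"wy":0.004,"wz":0,"dx":-0.1,"dy":0,"dz":1.5,"fingers":150},
    {"wx":0,"wy":0,"wz":0,"dx":0,"dy":0,"dz":3,"fingers":200},
    {"wx":0,"wy":0,"wz":0,"dx":0,"dy":0,"dz":3,"fingers":255},
    {"wx":0,"wy":0,"wz":0,"dx":0,"dy":0,"dz":3,"fingers":255},
    {"wx":0,"wy":0,"wz":0,"dx":0,"dy":0,"dz":2,"fingers":255},
    {"wx":0,"wy":0,"wz":0,"dx":0,"dy":0,"dz":1,"fingers":255},
    {"wx":0,"wy":0,"wz":0,"dx":0,"dy":0,"dz":0,"fingers":255}
  ]
}}

```text
t: 11.18
tool_pos: [0.6041, 0.2637, 0.3088]
orientation: [-2.004, -2.415, 0.005]
force: [0.3, -0.2, 0.1]
opening: 0.0033
```

```bash
python3 st.py; python3 - <<'E'
from h import *
pose,im=snap('wrist','pics/w11.png');np.save('w11.npy',np.array(pose))
pose,im=snap('scene','pics/s11.png'); crop(im[:,:,::-1],310,130,150,150,4,'pics/s11c.png')
E
```

```text
t 11.18 pos [0.6041 0.2637 0.3088] yaw 0.1852 toolz [-4.4e-03 -3.0e-04 -1.0e+00] F [ 0.3 -0.2  0.1] T [-0.   -0.09 -0.  ] open 0.0033 dq 0.009
```

View pics/w11.png

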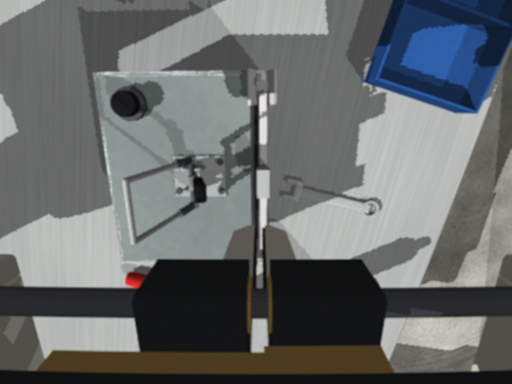

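View pics/s11c.png

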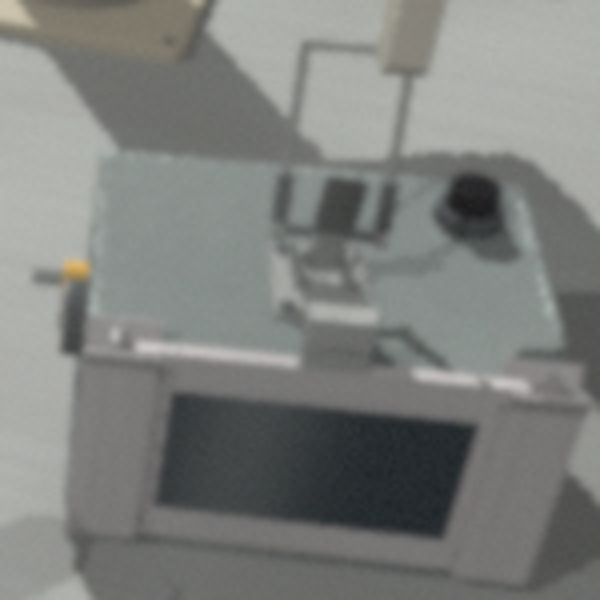

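>>> {"fn": "send_rows", "kwargs": {
  "series": [
    {"wx":0,"wy":-0.004,"wz":0,"dx":-1.5,"dy":-0.3,"dz":0,"fingers":255},
    {"wx":0,"wy":0,"wz":0,"dx":-3,"dy":-0.6,"dz":0,"fingers":255},
    {"wx":0,"wy":0,"wz":0,"dx":-3,"dy":-0.6,"dz":0,"fingers":255},
    {"wx":0,"wy":0,"wz":0,"dx":-3,"dy":-0.6,"dz":0,"fingers":255},
    {"wx":0,"wy":0,"wz":0,"dx":-2.5,"dy":-0.5,"dz":0,"fingers":255},
    {"wx":0,"wy":0,"wz":0,"dx":-1.3,"dy":-0.2,"dz":0,"fingers":255},
    {"wx":0,"wy":0,"wz":0,"dx":0,"dy":0,"dz":0,"fingers":255},
    {"wx":0,"wy":0,"wz":0,"dx":0,"dy":0,"dz":0,"fingers":255}
  ]
}}

```text
t: 11.95
tool_pos: [0.4483, 0.2311, 0.2833]
orientation: [-1.997, -2.404, 0.045]
force: [-0.2, 0.9, 0.6]
opening: 0.0005
```

```bash
cat >> st.py <<'E'
c=np.array([.6061,.2634,0]);y=.186;B=np.array([[np.cos(y),np.sin(y),0],[-np.sin(y),np.cos(y),0],[0,0,1]])
print('tip in mouth frame',(B@(s['tool_pos']-c)*1000).round(1))
E
python3 st.py; python3 - <<'E'
from h import *
p=np.load('w11.npy'); print(atz('wrist',(262.5,182.5),.173,(p[0],p[1])).round(4))
crop(cv2.imread('pics/w11.png'),220,140,80,80,6,'pics/w11c.png')
E
```

```text
t 11.95 pos [0.4483 0.2311 0.2833] yaw 0.1845 toolz [-0.0308 -0.0117 -0.9995] F [-0.2  0.9  0.6] T [-0.05 -0.15 -0.03] open 0.0005 dq 0.048
tip in mouth frame [-161.1   -2.6  283.3]
[0.606  0.2658 0.173 ]
```

View pics/w11c.png

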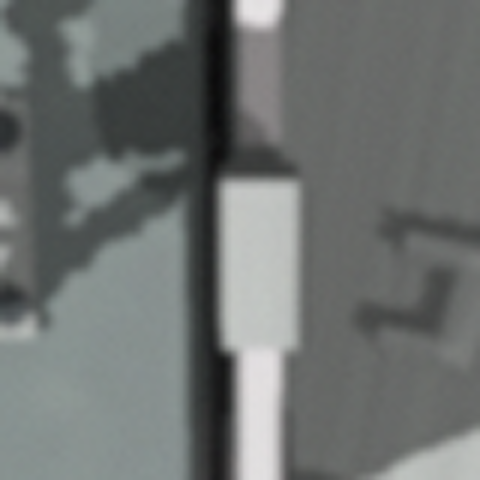

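>>> {"fn": "send_rows", "kwargs": {
  "series": [
    {"wx":0.006,"wy":-0.015,"wz":0,"dx":0,"dy":0,"dz":-1.2,"fingers":255},
    {"wx":0.005,"wy":-0.015,"wz":0,"dx":0.2,"dy":0.2,"dz":-1.5,"fingers":255},
    {"wx":0,"wy":0,"wz":0,"dx":0,"dy":0,"dz":-1.5,"fingers":255},
    {"wx":0,"wy":0,"wz":0,"dx":0,"dy":0,"dz":-0.8,"fingers":255},
    {"wx":0,"wy":0,"wz":0,"dx":0,"dy":0,"dz":0,"fingers":255},
    {"wx":0,"wy":0,"wz":0,"dx":0,"dy":0,"dz":0,"fingers":255}
  ]
}}

```text
t: 12.45
tool_pos: [0.452, 0.2325, 0.2252]
orientation: [-2.007, -2.413, 0.011]
force: [-0.6, -0.4, 0.6]
opening: 0.0005
```

```bash
python3 st.py
```

```text
t 12.45 pos [0.452  0.2325 0.2252] yaw 0.1833 toolz [-0.0068 -0.0035 -1.    ] F [-0.6 -0.4  0.6] T [-0.06 -0.12 -0.03] open 0.0005 dq 0.029
tip in mouth frame [-157.1   -1.8  225.2]
```

>>> {"fn": "send_rows", "kwargs": {
  "series": [
    {"wx":0.003,"wy":-0.006,"wz":0,"dx":1.0,"dy":0.22,"dz":0.1,"fingers":255},
    {"wx":0,"wy":0,"wz":0,"dx":1.2,"dy":0.24,"dz":0.1,"fingers":255},
    {"wx":0,"wy":0,"wz":0,"dx":1.2,"dy":0.24,"dz":0,"fingers":255},
    {"wx":0,"wy":0,"wz":0,"dx":1.2,"dy":0.24,"dz":0,"fingers":255},
    {"wx":0,"wy":0,"wz":0,"dx":1.2,"dy":0.24,"dz":0,"fingers":255}
  ]
}}

```text
t: 12.87
tool_pos: [0.5157, 0.2457, 0.2306]
orientation: [2.007, 2.414, 0.005]
force: [0.1, -0.9, -0.6]
opening: 0.0004
```

```bash
python3 st.py;python3 - <<'E'
from h import *
pose,im=snap('scene','pics/s12.png'); crop(im[:,:,::-1],310,80,150,150,4,'pics/s12c.png')
E
```

```text
t 12.87 pos [0.5157 0.2457 0.2306] yaw 0.1837 toolz [ 0.0038  0.0014 -1.    ] F [ 0.1 -0.9 -0.6] T [-0.07 -0.08 -0.02] open 0.0004 dq 0.449
tip in mouth frame [-92.1  -0.7 230.6]
```

View pics/s12c.png

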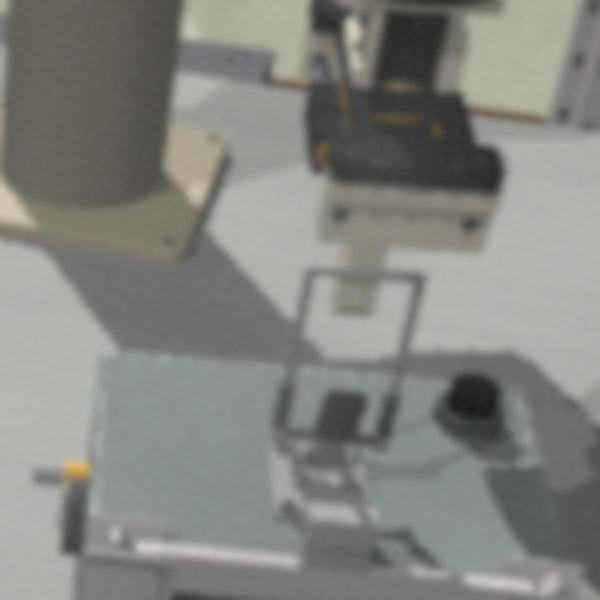

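The scene shows the fingertip behind the cross bar at about (355,290), with the loop already moving. I'll keep pushing.

>>> {"fn": "send_rows", "kwargs": {
  "series": [
    {"wx":0,"wy":0,"wz":0,"dx":1.2,"dy":0.23,"dz":0,"fingers":255},
    {"wx":0,"wy":0,"wz":0,"dx":1.2,"dy":0.23,"dz":-0.2,"fingers":255},
    {"wx":0,"wy":0,"wz":0,"dx":1.2,"dy":0.23,"dz":-0.2,"fingers":255},
    {"wx":0,"wy":0,"wz":0,"dx":1.0,"dy":0.2,"dz":-0.2,"fingers":255},
    {"wx":0,"wy":0,"wz":0,"dx":0.5,"dy":0.1,"dz":0,"fingers":255}
  ]
}}

```text
t: 13.33
tool_pos: [0.5752, 0.2569, 0.2281]
orientation: [2.006, 2.41, 0.016]
force: [0.6, 0.8, -1.3]
opening: 0.0004
```

```bash
python3 st.py;python3 - <<'E'
from h import *
pose,im=snap('scene','pics/s13.png'); crop(im[:,:,::-1],310,80,150,150,4,'pics/s13c.png')
E
```

```text
t 13.33 pos [0.5752 0.2569 0.2281] yaw 0.1825 toolz [ 0.0113  0.0039 -0.9999] F [ 0.6  0.8 -1.3] T [-0.08 -0.   -0.01] open 0.0004 dq 0.211
tip in mouth frame [-31.5  -0.7 228.1]
```

View pics/s13c.png

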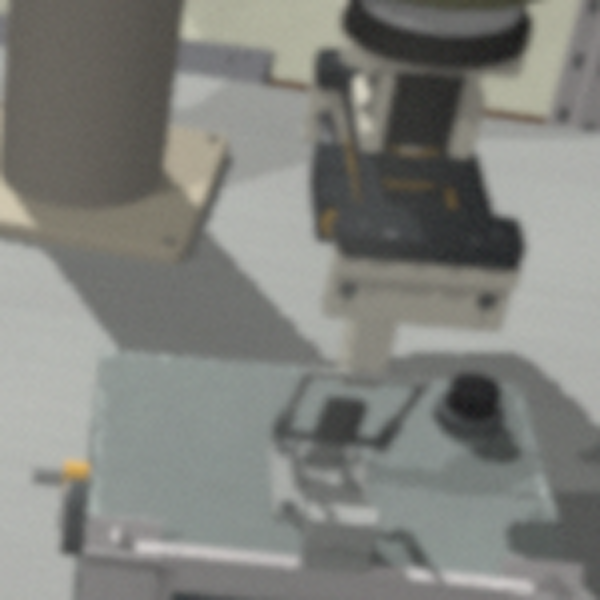

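>>> {"fn": "send_rows", "kwargs": {
  "series": [
    {"wx":0,"wy":0,"wz":0,"dx":0.5,"dy":0.1,"dz":0,"fingers":255},
    {"wx":0,"wy":0,"wz":0,"dx":0,"dy":0,"dz":0,"fingers":255},
    {"wx":0,"wy":0,"wz":0,"dx":0,"dy":0,"dz":0,"fingers":255}
  ]
}}

```text
t: 13.63
tool_pos: [0.5816, 0.258, 0.2294]
orientation: [2.006, 2.409, 0.018]
force: [-0.9, 0.0, 0.6]
opening: 0.0003
```

```bash
python3 st.py;python3 - <<'E'
from h import *
pose,im=snap('scene','pics/s14.png'); crop(im[:,:,::-1],310,130,150,150,4,'pics/s14c.png')
c=np.array([.6061,.2634,0]);y=.186;B=np.array([[np.cos(y),np.sin(y),0],[-np.sin(y),np.cos(y),0],[0,0,1]])
for p in ([-.011,0,.239],[.023,0,.16],[.01,0,.14],[-.01,0,.2]): print(p,(proj('scene',B.T@np.array(p)+c)-[310,130])*4)
E
```

```text
t 13.63 pos [0.5816 0.258  0.2294] yaw 0.1822 toolz [ 0.0127  0.0045 -0.9999] F [-0.9  0.   0.6] T [-0.06 -0.05 -0.03] open 0.0003 dq 0.008
tip in mouth frame [-25.   -0.7 229.4]
[-0.011, 0, 0.239] [362.63559162 185.22697041]
[0.023, 0, 0.16] [337.31568776 361.64866623]
[0.01, 0, 0.14] [328.33232569 375.5727952 ]
[-0.01, 0, 0.2] [347.59470017 253.52712432]
```

View pics/s14c.png

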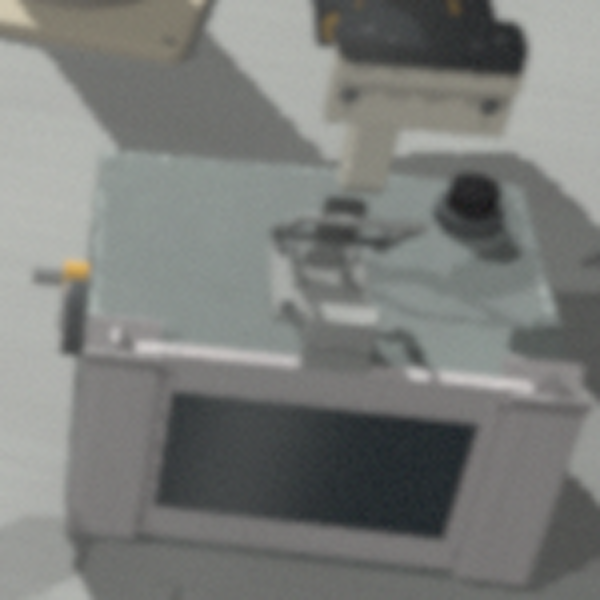

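>>> {"fn": "send_rows", "kwargs": {
  "series": [
    {"wx":0,"wy":0,"wz":0,"dx":0,"dy":0,"dz":0,"fingers":255},
    {"wx":0,"wy":0,"wz":0,"dx":0,"dy":0,"dz":0,"fingers":255},
    {"wx":0,"wy":0,"wz":0,"dx":0,"dy":0,"dz":0,"fingers":255},
    {"wx":0,"wy":0,"wz":0,"dx":0,"dy":0,"dz":0,"fingers":255}
  ]
}}

```text
t: 14.02
tool_pos: [0.5807, 0.2581, 0.2302]
orientation: [2.005, 2.409, 0.019]
force: [0.1, -0.2, -0.4]
opening: 0.0004
```

```bash
python3 st.py;python3 - <<'E'
from h import *
pose,im=snap('scene','pics/s15.png'); crop(im[:,:,::-1],360,160,80,70,8,'pics/s15c.png')
E
```

```text
t 14.02 pos [0.5807 0.2581 0.2302] yaw 0.1827 toolz [ 0.0135  0.0047 -0.9999] F [ 0.1 -0.2 -0.4] T [-0.04 -0.13  0.02] open 0.0004 dq 0.008
tip in mouth frame [-25.9  -0.5 230.2]
```

View pics/s15c.png

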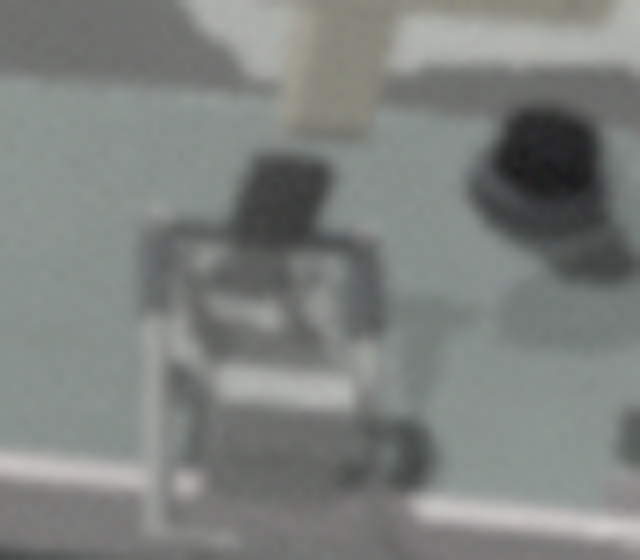

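The loop has dropped over the catch: both legs run past the head, with the bar in front at about px (384,227). Next I'll check the lever angle.

```bash
python3 - <<'E'
from h import *
c=np.array([.6061,.2634,0]);y=.186;B=np.array([[np.cos(y),np.sin(y),0],[-np.sin(y),np.cos(y),0],[0,0,1]])
for th in (1.66,1.8,1.95,2.05):
  p=np.array([-.08-.065*np.cos(th),0,.146+.065*np.sin(th)]); print(th,p.round(3),((proj('scene',B.T@p+c)-[360,160])*8).round(0))
for p in ([.02,-.026,.145],[.02,-.026,.15],[.012,-.026,.14],[.02,-.026,.13]): print(p,((proj('scene',B.T@np.array(p)+c)-[360,160])*8).round(0))
E
```

```text
1.66 [-0.074  0.     0.211] [285.  81.]
1.8 [-0.065  0.     0.209] [286. 106.]
1.95 [-0.056  0.     0.206] [287. 136.]
2.05 [-0.05   0.     0.204] [286. 159.]
[0.02, -0.026, 0.145] [153. 511.]
[0.02, -0.026, 0.15] [156. 495.]
[0.012, -0.026, 0.14] [148. 505.]
[0.02, -0.026, 0.13] [143. 557.]
```

>>> {"fn": "send_rows", "kwargs": {
  "series": [
    {"wx":-0.003,"wy":0.006,"wz":0,"dx":1.2,"dy":0.25,"dz":0,"fingers":255},
    {"wx":-0.002,"wy":0.006,"wz":0,"dx":1.0,"dy":0.2,"dz":0,"fingers":255},
    {"wx":0,"wy":0,"wz":0,"dx":0,"dy":0,"dz":0,"fingers":255},
    {"wx":0,"wy":0,"wz":0,"dx":0,"dy":0,"dz":0,"fingers":255}
  ]
}}

```text
t: 14.4
tool_pos: [0.6026, 0.2629, 0.2306]
orientation: [2.008, 2.414, 0.001]
force: [-0.1, 0.5, -0.1]
opening: 0.0003
```

```bash
python3 st.py
```

```text
t 14.4 pos [0.6026 0.2629 0.2306] yaw 0.1832 toolz [ 1.2e-03 -3.0e-04 -1.0e+00] F [-0.1  0.5 -0.1] T [-0.04 -0.05 -0.01] open 0.0003 dq 0.013
tip in mouth frame [-3.600e+00  1.000e-01  2.306e+02]
```

>>> {"fn": "send_rows", "kwargs": {
  "series": [
    {"wx":0,"wy":0,"wz":0,"dx":0,"dy":0,"dz":-1.2,"fingers":255},
    {"wx":0,"wy":0,"wz":0,"dx":0,"dy":0,"dz":-1.4,"fingers":255},
    {"wx":0,"wy":0,"wz":0,"dx":0,"dy":0,"dz":-0.9,"fingers":255},
    {"wx":0,"wy":0,"wz":0,"dx":0,"dy":0,"dz":-0.2,"fingers":255},
    {"wx":0,"wy":0,"wz":0,"dx":0,"dy":0,"dz":0,"fingers":255}
  ]
}}

```text
t: 14.82
tool_pos: [0.6003, 0.2624, 0.1884]
orientation: [2.009, 2.415, -0.002]
force: [-0.9, 1.0, 0.3]
opening: 0.0006
```

```bash
python3 st.py; python3 - <<'E'
from h import *
pose,im=snap('wrist','pics/w16.png')
E
```

```text
t 14.82 pos [0.6003 0.2624 0.1884] yaw 0.1834 toolz [-5.e-04 -8.e-04 -1.e+00] F [-0.9  1.   0.3] T [-0.08 -0.08  0.03] open 0.0006 dq 0.033
tip in mouth frame [-5.900e+00  1.000e-01  1.884e+02]
```

View pics/w16.png

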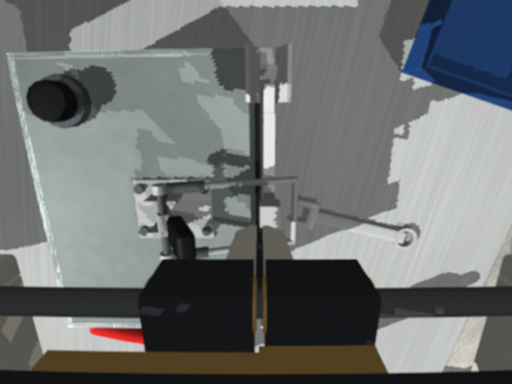

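The wrist view shows the loop with its bar outside the head at about (295,210), and the lever leaning towards the fingers at (180,235). Now I push the lever back.

>>> {"fn": "send_rows", "kwargs": {
  "series": [
    {"wx":0,"wy":0,"wz":0,"dx":-0.9,"dy":-0.17,"dz":0.05,"fingers":255},
    {"wx":0,"wy":0,"wz":0,"dx":-1.1,"dy":-0.2,"dz":0.1,"fingers":255},
    {"wx":0,"wy":0,"wz":0,"dx":-1.1,"dy":-0.2,"dz":0.1,"fingers":255},
    {"wx":0,"wy":0,"wz":0,"dx":-1.0,"dy":-0.2,"dz":0.1,"fingers":255},
    {"wx":0,"wy":0,"wz":0,"dx":-1.0,"dy":-0.2,"dz":0.1,"fingers":255}
  ]
}}

```text
t: 15.28
tool_pos: [0.5496, 0.2525, 0.1941]
orientation: [2.008, 2.413, 0.003]
force: [0.8, 0.3, -0.3]
opening: 0.0004
```

```bash
python3 st.py
```

```text
t 15.28 pos [0.5496 0.2525 0.1941] yaw 0.1826 toolz [ 2.9e-03  1.0e-04 -1.0e+00] F [ 0.8  0.3 -0.3] T [-0.08 -0.27  0.01] open 0.0004 dq 0.35
tip in mouth frame [-57.5  -0.3 194.1]
```

>>> {"fn": "send_rows", "kwargs": {
  "series": [
    {"wx":0,"wy":0,"wz":0,"dx":-1.0,"dy":-0.18,"dz":-0.1,"fingers":255},
    {"wx":0,"wy":0,"wz":0,"dx":-1.0,"dy":-0.18,"dz":-0.3,"fingers":255},
    {"wx":0,"wy":0,"wz":0,"dx":-0.9,"dy":-0.17,"dz":-0.3,"fingers":255},
    {"wx":0,"wy":0,"wz":0,"dx":-0.5,"dy":-0.1,"dz":0,"fingers":255}
  ]
}}

```text
t: 15.62
tool_pos: [0.5153, 0.2463, 0.1907]
orientation: [2.006, 2.41, 0.012]
force: [0.6, 0.1, -0.0]
opening: 0.0004
```

```bash
python3 st.py; python3 - <<'E'
from h import *
pose,im=snap('scene','pics/s17.png'); crop(im[:,:,::-1],330,110,120,120,5,'pics/s17c.png')
E
```

```text
t 15.62 pos [0.5153 0.2463 0.1907] yaw 0.1827 toolz [ 0.0095  0.0022 -1.    ] F [ 0.6  0.1 -0. ] T [-0.03 -0.26 -0.03] open 0.0004 dq 0.177
tip in mouth frame [-92.4  -0.  190.7]
```

View pics/s17c.png

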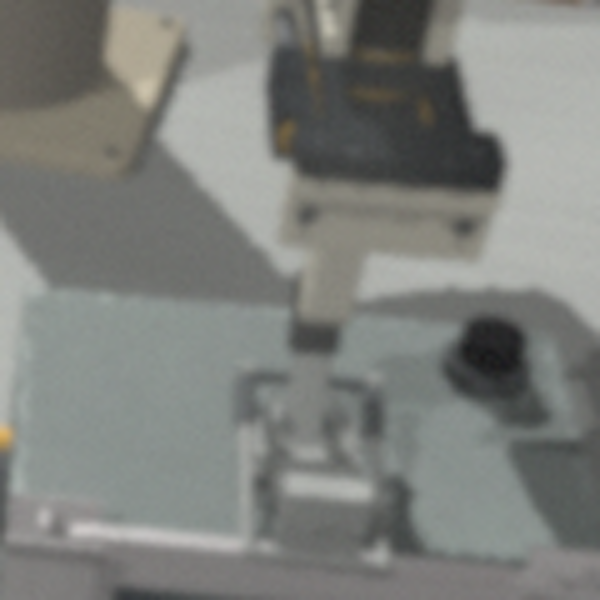

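>>> {"fn": "send_rows", "kwargs": {
  "series": [
    {"wx":0,"wy":0,"wz":0,"dx":-0.6,"dy":-0.1,"dz":-0.6,"fingers":255},
    {"wx":0,"wy":0,"wz":0,"dx":-0.6,"dy":-0.1,"dz":-0.8,"fingers":255},
    {"wx":0,"wy":0,"wz":0,"dx":-0.5,"dy":-0.1,"dz":-0.8,"fingers":255},
    {"wx":0,"wy":0,"wz":0,"dx":-0.3,"dy":-0.05,"dz":-0.6,"fingers":255}
  ]
}}

```text
t: 16.0
tool_pos: [0.498, 0.2439, 0.1679]
orientation: [2.002, 2.406, 0.027]
force: [-1.4, -0.5, 3.4]
opening: 0.0003
```

```bash
python3 st.py
```

```text
t 16.0 pos [0.498  0.2439 0.1679] yaw 0.1828 toolz [ 0.0196  0.0059 -0.9998] F [-1.4 -0.5  3.4] T [-0.09  0.12  0.02] open 0.0003 dq 0.173
tip in mouth frame [-109.8    0.8  167.9]
```

>>> {"fn": "send_rows", "kwargs": {
  "series": [
    {"wx":-0.002,"wy":0.01,"wz":0,"dx":-0.4,"dy":-0.1,"dz":-0.5,"fingers":255},
    {"wx":-0.002,"wy":0.008,"wz":0,"dx":-0.4,"dy":-0.1,"dz":-0.6,"fingers":255},
    {"wx":0,"wy":0,"wz":0,"dx":-0.2,"dy":-0.05,"dz":-0.6,"fingers":255},
    {"wx":0,"wy":0,"wz":0,"dx":0,"dy":0,"dz":-0.4,"fingers":255}
  ]
}}

```text
t: 16.33
tool_pos: [0.4888, 0.2418, 0.1532]
orientation: [2.008, 2.414, 0.009]
force: [-24.1, -8.9, 46.6]
opening: 0.0005
```

```bash
python3 st.py
```

```text
t 16.33 pos [0.4888 0.2418 0.1532] yaw 0.1829 toolz [ 0.0048  0.0031 -1.    ] F [-24.1  -8.9  46.6] T [-1.96  4.44 -0.04] open 0.0005 dq 0.008
tip in mouth frame [-119.2    0.5  153.2]
```

Firm stop at tip z 0.153 with 46 N at the fingertips, so the lever is down. I'm backing off and inspecting.

>>> {"fn": "send_rows", "kwargs": {
  "series": [
    {"wx":0,"wy":0,"wz":0,"dx":0,"dy":0,"dz":0.3,"fingers":255},
    {"wx":0,"wy":0,"wz":0,"dx":0,"dy":0,"dz":1.0,"fingers":255},
    {"wx":0,"wy":0,"wz":0,"dx":0,"dy":0,"dz":2.5,"fingers":255},
    {"wx":0,"wy":0,"wz":0,"dx":0,"dy":0,"dz":3,"fingers":255},
    {"wx":0,"wy":0,"wz":0,"dx":0,"dy":0,"dz":3,"fingers":255},
    {"wx":0,"wy":0,"wz":0,"dx":1.5,"dy":0.3,"dz":3,"fingers":255},
    {"wx":0,"wy":0,"wz":0,"dx":2,"dy":0.4,"dz":2,"fingers":255},
    {"wx":0,"wy":0,"wz":0,"dx":1,"dy":0.2,"dz":1,"fingers":255},
    {"wx":0,"wy":0,"wz":0,"dx":0,"dy":0,"dz":0,"fingers":255},
    {"wx":0,"wy":0,"wz":0,"dx":0,"dy":0,"dz":0,"fingers":255}
  ]
}}

```text
t: 17.17
tool_pos: [0.5308, 0.2493, 0.3151]
orientation: [-2.006, -2.412, 0.007]
force: [-0.6, 0.4, -1.5]
opening: 0.0005
```

```bash
python3 st.py; python3 - <<'E'
from h import *
pose,im=snap('scene','pics/s18.png'); crop(im[:,:,::-1],330,130,120,120,5,'pics/s18c.png')
pose,im=snap('wrist','pics/w18.png'); np.save('w18.npy',np.array(pose)); crop(im[:,:,::-1],100,80,250,180,3,'pics/w18c.png')
E
```

```text
t 17.17 pos [0.5308 0.2493 0.3151] yaw 0.1829 toolz [-6.5e-03 -8.0e-04 -1.0e+00] F [-0.6  0.4 -1.5] T [-0.07 -0.07  0.  ] open 0.0005 dq 0.026
tip in mouth frame [-7.660e+01  1.000e-01  3.151e+02]
```

View pics/s18c.png

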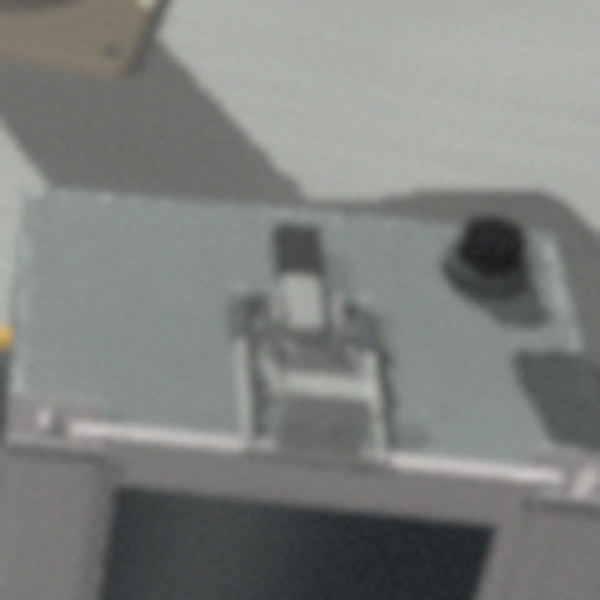

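View pics/w18c.png

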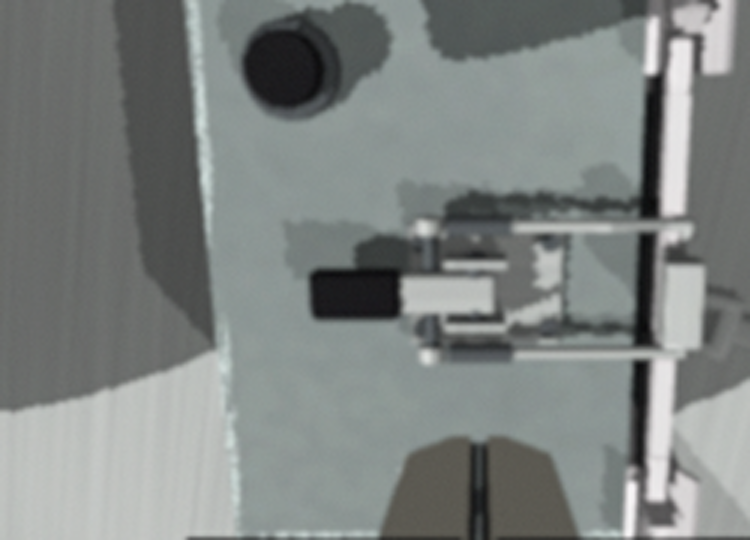

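```bash
python3 - <<'E'
from h import *
p=np.load('w18.npy'); p=(p[0],p[1])
c=np.array([.6061,.2634,0]);y=.186;B=np.array([[np.cos(y),np.sin(y),0],[-np.sin(y),np.cos(y),0],[0,0,1]])
W=lambda q:B.T@np.array(q)+c
for th in (0,.09,.2,.3):
  e=W([-.08-.065*np.cos(th),0,.146+.065*np.sin(th)]); print(th,((proj('wrist',e,p)-[100,80])*3).round(1),((proj('scene',e)-[330,130])*5).round(1))
x,r=tri(ray('wrist',(100+311/3,80+293/3),p),ray('scene',(330+298/5,130+226/5))); print('lever end tri',(B@(x-c)).round(4),r)
for z in (.14,.145,.15):
  for u in ((690,228),(686,353)): print(z,(B@(atz('wrist',(100+u[0]/3,80+u[1]/3),z,p)-c)).round(4))
print('head', (B@(atz('wrist',(100+684/3,80+305/3),.173,p)-c)).round(4))
crop(cv2.imread('pics/s18.png'),365,175,60,55,11,'pics/s18d.png')
E
```

```text
0 [310.7 291.6] [291.3 233.7]
0.09 [308.5 295. ] [293.6 223.2]
0.2 [307.6 299.4] [296.4 211.4]
0.3 [308.6 303.4] [299.  201.6]
lever end tri [-0.1435  0.0014  0.1517] [np.float64(0.0005947010873223158), np.float64(0.0005947010873224363)]
0.14 [0.005  0.0241 0.14  ]
0.14 [ 0.0067 -0.0276  0.14  ]
0.145 [0.0038 0.0249 0.145 ]
0.145 [ 0.0055 -0.026   0.145 ]
0.15 [0.0026 0.0257 0.15  ]
0.15 [ 0.0043 -0.0244  0.15  ]
head [-0.0032  0.0011  0.173 ]
```

View pics/s18d.png

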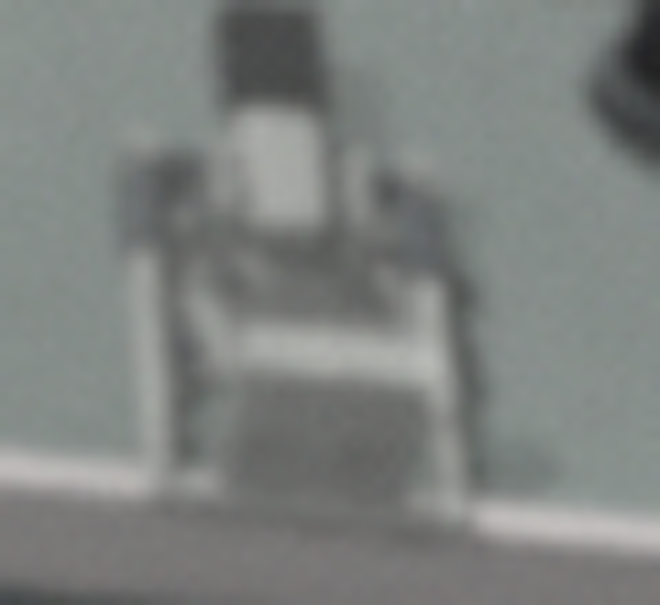

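```bash
python3 - <<'E'
from h import *
snap('top','pics/top19.png')
E
python3 st.py
```

```text
t 17.32 pos [0.5296 0.2491 0.3138] yaw 0.1831 toolz [-0.0086 -0.0015 -1.    ] F [ 0.6  0.  -0.4] T [-0.05 -0.04 -0.02] open 0.0007 dq 0.011
tip in mouth frame [-7.780e+01  1.000e-01  3.138e+02]
```

View pics/top19.png

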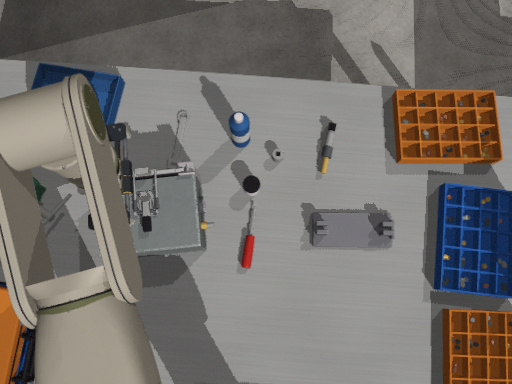

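The top view shows the can (239,128), pot (251,184), socket (278,155), screwdriver (248,250), injector (328,148) and spanner (180,135) all where they started. The stand is empty and the arm is clear of the box, so I'm handing in.

```bash
python3 -c "
from plant import robot
print(robot.close_job())"; python3 st.py
```

```text
the job is handed in; nothing more can be done
None
the job is handed in; nothing more can be done
```

I lifted the window out of its stand and lowered it down both guide channels until it was fully home, then let go. I then flipped the loop over the catch and pressed the lever flat, and handed the job in at about 17.3 s of the 64 s. `close_job` gives no verdict, so the checks below are my own.

- **Window:** it stopped firmly (18.6 N upward) with the gripper at the same height as in the stand, 0.1546 m, which is full depth. In the last look the catch head was about 3 mm towards the box, inside the 6 mm limit but not centred. The tightened loop probably pulls it that way.
- **Loop bar:** it is on the outer side of the catch, about 4 to 6 mm outside the guide centre and about 20 mm below the head's centre. That assumes the bar sits at about 0.145 m. The bar itself is hidden under the head in the last pictures, so I measured it from the ends of the loop's legs.
- **Lever:** flat, with the top edge of its end 0.1517 m above the bench against 0.1515 m expected when closed. I pressed it to a hard stop at 46 N with the fingertips; the 40 N limit covers only the arm and the gripper's body.
- **Bystanders:** all six are in the same places in the top view as at the start, judged by eye.

The first move call was refused for missing keys and moved nothing. No other check failed or disagreed.

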